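# Stow the white calibration puck and walk the sticky shutter shut

## Robot

A 6-joint arm with a two-finger parallel gripper is mounted at the origin on the work surface. World frame = base frame: x ahead of the robot, y to its left, z up, the work surface at z = 0. Lengths are in m, angles in rad, forces in N, time in s.
With the tool pointing down it reaches from about 0.35 to 0.975 m from the base axis. Payload 4.9 kg.
Tool frame: the origin (TCP) lies at the very end of the fingers, on their centre line; the grasp point (between the pads) lies 19 mm behind it; y points along the fingers, z is the direction in which the jaws open and shut, and the axes are right-handed (so a half turn about y gives the same grasp; the last joint's range is limited). The gripper opens to 85 mm and grips with 20 to 120 N. Pads are 22 mm wide; open, the fingers measure 114 mm over their backs; the gripper's body (76 mm by 85 mm) begins 54 mm behind the grasp point. The pads swing forward as they close: fully open they stand 13 mm farther back than shut.
Start: joints at [-1.414, 0.053, 1.613, -0, 1.476, -0.119], TCP at [0.17, -0.601, 0.231] pointing down, gripper open.
Joint ranges: [-3.01, 3.01], [-1.01, 2.22], [0.06, 2.58], [-1.02, 4.17], [0.09, 2.62], [-3.14, 3.14]. Speed limits (rad/s): [2.57, 2.57, 3.14, 3.14, 3.14, 3.14].

## Interface

Orientations are given as a rotation vector (axis times angle).
In Python, from station import monitor, viewer, ticket gives the robot as it stands.
- The arm moves only by the tool servo_tool, never from a script. Its argument "commands" is one flat list of numbers, 7 for each row, row after row: the turn, a rotation vector about the tool's x, y, z in rad, then the shift along the tool's x, y, z in cm, then the opening, from 0 (shut) to 1 (fully open). In form: [rx, ry, rz, dx, dy, dz, claw, rx, ry, rz, dx, dy, dz, claw, ...]. A call has 1 to 20 rows; each row shifts and turns the pose as measured when the row begins, along the tool's axes as they then stand; what a row does not reach is not made up. A row lasts 1/10 s, in which the tool goes at most 50 mm and 8.59 degrees, less where a joint would pass 70% of its speed; a pose out of reach is approached as far as the arm can. A call is refused whole if a number of a shift passes 5 or a number of a turn 0.15, either way. A call with a gripper value outside its range is refused whole. The fingers move at their own pace and stop on an object; "grip_force" is the grip in N (left out, the last holds). Time passes only in rows, so rows that do not move let the fingers close. It gives the time, the measured TCP pose, the force and the opening at its end, in the units of the state.
- monitor.get_obs(): the state, without advancing time (a new reading comes with each control period).
- viewer.get_image(name): name is "side" or "top"; returns a dict with "frame" (384x512x3 uint8, red, green, blue), "depth" (384x512 float32, m along the optical axis (not along the pixel's ray), 0 where there is no reading), "camera_matrix" (3x3 intrinsics, pixels), "cam_to_world" (4x4, takes a point from camera to world coordinates). Camera axes: x right, y down, z forward; pixel columns grow to the right and rows downward; lengths in m; the calibration is good to about 2 mm. A picture is of the moment at which its call begins.
- ticket.finish_job(): hands the job in, once; it reports no verdict.
The state is a dict: "t": time; "q": joint angles; "dq": joint speeds; "effort": joint torques, N m; "tool_pos": TCP position; "tool_rot": TCP orientation; "contact_force": force on the tool from outside, world axes, zero at the start; "wrist_torque": the same for the moment, N m; "opening": finger opening in m.
Only numpy, scipy, OpenCV 4.12 (cv2) and the standard library are available. Lean on these libraries where they do the work, as an engineer would, in place of code of your own. Each camera call takes 0.05 s, during which the arm holds its last target.

## Task

Put the white calibration puck upright all the way down into the round socket of the sample reader, gently and without dropping it. Then close the reader's sticky blue shutter over it until both of its ends are fully home against the far wall: it racks and jams if only one end is pushed, so push lightly with the fingertips on its near edge, a little at the left end and a little at the right in turn, and never force it (keep well under 30 N on it). Leave the black puck and the other things on the desk where they are.

Things in the scene. Friction and masses are not known exactly. Their poses are not given: they have to be found in the camera images.
- case: Sample reader, a low white and grey desk instrument 255 (x) x 314 (y) x 93 mm, fixed to the desk. Origin on the desk top; x points away from the robot (the way the shutter closes), y left, z up. Deck at z = 22 mm. Tracks at left and right: ledges at |y| > 112 with tops at z = 56, aluminium inner faces at y = +-142, lips over |y| > 132 from z = 73 to 80 that hold the shutter down.
- hood_top (a point): Centre of the top (z = 93 mm; 96 on its little screen) of the reader's fixed hood: |y| < 60, x from -130 to 25 in the case frame. It covers the middle of the shutter and of its near edge, so this edge is reached only in the two gaps between hood and lips, 60 < |y| < 132, open from above and from the robot's side.
- far_wall (a point): Middle of the top edge of the inner face of the reader's far wall, the shutter's stop: x = 110, y = 0, z = 80 mm in the case frame.
- socket (a point): Centre of the floor of the round socket in the deck, at x = 70, y = 0, z = 12 mm in the case frame; 49 mm wide, 10 mm deep, mouth chamfered 2 mm, an orange ring painted round it. It lies in the bay between the open shutter and the far wall, 75 mm or more of free length there.
- shutter: Blue sliding shutter, a plate 70 (x) x 280 (y) x 15 mm, 0.4 to 0.65 kg, on the ledges with 2 mm play at each track. Origin: centre of its underside; x as the case's. Open at x = -15 to -4, home at x = 75 in the case frame. Pushed at one end it turns about the other and wedges when some 15 mm ahead (0.08 rad); a push at the other end frees it. Free, it slides with 2 to 5 N.
- shutter_left (a point): Push point of the left (+y) end: on the shutter's near edge, half-way up (z = 63.5 mm), 98 mm left of its middle, by a yellow strip. At x = 40 mm in the case frame when home.
- shutter_right (a point): The same at the right (-y) end, 98 mm right of the middle. At x = 40 mm in the case frame when home.
- white_puck_center (a point): Centre (half-way up) of the white calibration puck, an upright round disc 46 mm wide, 40 mm tall, 0.14 kg, on the desk left or right of the reader; z along its axis. Seated, its top (z = 52) passes 4 mm below the shutter; standing on the deck it would block it.
- black_puck_center (a point): Centre of the black puck, same size as the white one, on the other side of the reader. Leave it.
There are look-alikes about, which are no part of the job. There is more than one size of the part that bears white_puck_center; the job needs the largest.

How it is judged:
On the way, in this order (a step that is already met when the one before it is completed fails the run):
1. the white puck is down in the socket while the shutter is still open (distance between white_puck_center and socket below 0.0225 m and horizontal distance between white_puck_center and socket below 0.004 m and angle between white_puck_center's own z axis and vertical below 0.08 rad and x of shutter in the frame of case below 0.02 m), for 0.2 s.
2. both ends of the shutter are home (x of each of shutter_left, shutter_right in the frame of case above 0.038 m), for 0.2 s.
At the end, for the whole second after the job is handed in: Both ends of the shutter's near edge are within 2 mm of fully home (beyond x = 38 mm in the case frame), the shutter is at rest, and the white puck is upright on the floor of the socket (within 4 mm of its centre, bottomed within about 2 mm) (all of step 2 and distance between white_puck_center and socket below 0.0225 m and horizontal distance between white_puck_center and socket below 0.004 m and angle between white_puck_center's own z axis and vertical below 0.08 rad and linear speed of shutter below 0.01 m/s); the robot touches nothing.
It fails at once if the robot presses the shutter with more than 30 N (contact force between any of the fingers, the arm and shutter above 30 N).
It fails at once if the white puck is dropped or rammed: more than 40 N between it and the reader (contact force between white_puck and case above 40 N).
It fails at once if the black puck or another bystander is moved more than 30 mm (distance of any of black_puck_center, mug, bottle, loupe, tape_roll, ink_tank, fan_deck from where it was at the start of the episode above 0.03 m).
It also fails if it takes over 72 s, if anything falls off the work surface, if the arm or the gripper's body presses on something with over 40 N, if the wrist force passes 120 N, or if a joint passes its speed limit or range.

## Working session

There is one attempt and no reset: what is moved stays moved. The work goes in short steps, Python scripts to look and compute and a tool call to move; the robot and the scene stay as the last step left them, time stands still between calls to the robot, and variables do not carry over. Pictures are saved under pics/ and viewed, and the job is handed in when it is done.

Besides the shell and the picture viewer there is one more tool, called after "Call:" by a JSON object that holds its "fn" and its "kwargs", one argument or row to a line. servo_tool: Moves the arm, as the interface text tells. Its arguments: {"type":"object","properties":{"commands":{"type":"array","items":{"type":"number"}},"grip_force":{"type":"number"}},"required":["commands"]}

```bash
mkdir -p pics
cat > h.py <<'E'
import numpy as np,cv2
from station import monitor,viewer,ticket
def grab(tag):
    out={}
    for n in ("side","top"):
        d=viewer.get_image(n); out[n]=d
        cv2.imwrite(f"pics/{tag}_{n}.png",cv2.cvtColor(d["frame"],cv2.COLOR_RGB2BGR))
        np.savez(f"/tmp/{tag}_{n}.npz",**d)
    return out
def load(tag,n): return dict(np.load(f"/tmp/{tag}_{n}.npz"))
def ray(d,u,v):
    K=d["camera_matrix"];T=d["cam_to_world"]
    r=T[:3,:3]@np.array([(u-K[0,2])/K[0,0],(v-K[1,2])/K[1,1],1.]); return T[:3,3],r
def onz(d,u,v,z):
    o,r=ray(d,u,v); return o+r*(z-o[2])/r[2]
def dep(d,u,v):
    o,r=ray(d,u,v); return o+r*d["depth"][int(round(v)),int(round(u))]
def cloud(d):
    K=d["camera_matrix"];T=d["cam_to_world"];z=d["depth"]
    v,u=np.mgrid[:z.shape[0],:z.shape[1]]
    p=np.stack([(u-K[0,2])/K[0,0]*z,(v-K[1,2])/K[1,1]*z,z],-1)
    return p@T[:3,:3].T+T[:3,3]
def proj(d,p):
    K=d["camera_matrix"];T=d["cam_to_world"]
    c=T[:3,:3].T@(np.asarray(p)-T[:3,3]); c=K@c; return c[:2]/c[2]
E
python3 - <<'E'
from h import *
o=monitor.get_obs(); print({k:np.round(v,3) for k,v in o.items()})
g=grab("a")
for n in g: print(n,g[n]["camera_matrix"].round(1).tolist(),g[n]["cam_to_world"].round(3).tolist())
E
```

```text
{'t': np.float64(0.0), 'q': array([-1.414,  0.053,  1.614,  0.   ,  1.476, -0.119]), 'dq': array([ 0.001, -0.001, -0.   , -0.   ,  0.002,  0.002]), 'effort': array([-3.0000e-03, -3.9368e+01, -3.7018e+01, -0.0000e+00,  7.0000e-03,
       -0.0000e+00]), 'tool_pos': array([ 0.17 , -0.601,  0.23 ]), 'tool_rot': array([-0.288,  2.076, -2.072]), 'contact_force': array([-1.218, -0.013, -0.496]), 'wrist_torque': array([-0.016,  0.028, -0.011]), 'opening': np.float64(0.086)}
side [[499.3, 0.0, 254.9], [0.0, 499.3, 194.0], [0.0, 0.0, 1.0]] [[-0.772, -0.409, 0.486, -0.131], [-0.635, 0.471, -0.613, 0.832], [0.022, -0.782, -0.623, 0.933], [0.0, 0.0, 0.0, 1.0]]
top [[359.5, 0.0, 259.9], [0.0, 359.5, 194.2], [0.0, 0.0, 1.0]] [[0.003, -0.989, 0.15, 0.419], [-1.0, -0.007, -0.025, 0.006], [0.026, -0.15, -0.988, 0.95], [0.0, 0.0, 0.0, 1.0]]
```

View pics/a_side.png

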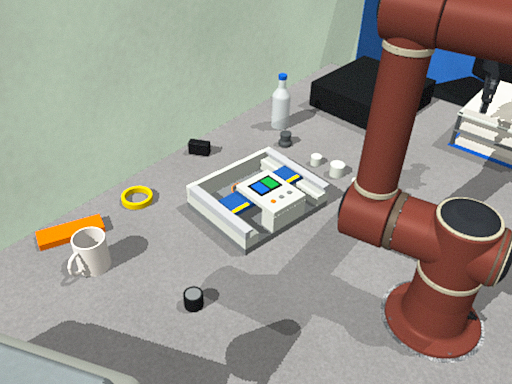

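View pics/a_top.png

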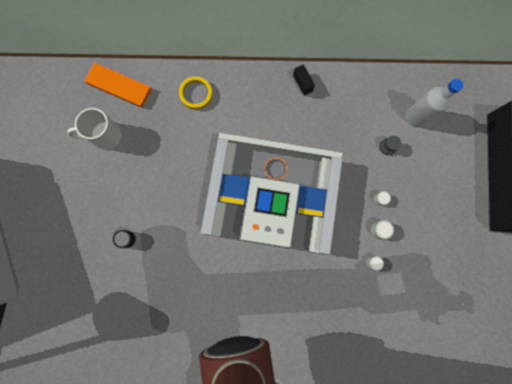

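The side view shows the reader around (258,195) and white discs at (316,159) and (337,168). The top view shows three white discs at (384,198), (385,230) and (376,264), with the middle one looking largest, and the orange socket ring at (276,168). The black puck is at (123,239). Next I'll measure these.

Run:
```python
from h import *
for n in("top","side"):
    d=load("a",n);f=d["frame"];C=cloud(d)
    hsv=cv2.cvtColor(f,cv2.COLOR_RGB2HSV)
    m=((hsv[...,1]<60)&(hsv[...,2]>175)).astype(np.uint8)
    nn,l,s,c=cv2.connectedComponentsWithStats(m)
    for i in range(1,nn):
        if 30<s[i,4]<1500:
            P=C[l==i]; zt=np.percentile(P[:,2],90); q=P[P[:,2]>zt-.006]
            print(n,s[i].tolist(),c[i].round(1),"med",np.median(P,0).round(3),"ztop",zt.round(4),"topmid",((q.max(0)+q.min(0))/2).round(4),"ext",(q.max(0)-q.min(0)).round(3))
    if n=="top": crop=f[120:290,190:410]
    else: crop=f[120:260,170:360]
    cv2.imwrite(f"pics/a_{n}_z.png",cv2.cvtColor(cv2.resize(crop,None,fx=3.5 if n=="top" else 4,fy=3.5 if n=="top" else 4,interpolation=cv2.INTER_CUBIC),cv2.COLOR_RGB2BGR))
```

```text
top [68, 108, 40, 31, 175] [ 89. 124.] med [0.719 0.413 0.094] ztop 0.0961 topmid [0.7223 0.3992 0.0943] ext [0.078 0.079 0.007]
top [318, 158, 9, 30, 153] [322.3 172.8] med [ 0.61  -0.176  0.056] ztop 0.0578 topmid [ 0.5341 -0.09    0.5011] ext [0.231 0.193 0.898]
top [377, 192, 13, 12, 124] [383.3 197.4] med [ 0.553 -0.339  0.031] ztop 0.0326 topmid [ 0.5519 -0.3385  0.0309] ext [0.03  0.033 0.008]
top [310, 217, 12, 35, 206] [314.5 234.5] med [ 0.453 -0.152  0.056] ztop 0.0576 topmid [ 0.4556 -0.0819  0.5012] ext [0.084 0.177 0.898]
top [376, 221, 17, 17, 236] [384.  229.1] med [ 0.469 -0.334  0.04 ] ztop 0.0425 topmid [ 0.4694 -0.3333  0.0408] ext [0.041 0.044 0.008]
top [370, 257, 13, 12, 123] [376.1 262.5] med [ 0.386 -0.313  0.031] ztop 0.0329 topmid [ 0.395  -0.1611  0.4889] ext [0.048 0.335 0.923]
side [383, 41, 40, 15, 205] [399.   49.8] med [0.187 0.053 0.607] ztop 0.6099 topmid [0.0468 0.4334 0.7687] ext [0.355 0.797 0.329]
side [459, 121, 40, 20, 348] [478.4 130.4] med [ 0.19  -0.758  0.08 ] ztop 0.0837 topmid [ 0.1912 -0.7678  0.0821] ext [0.121 0.049 0.008]
side [455, 
[... 2317 characters left out ...]
.237 0.77 ]
side [195, 338, 12, 9, 35] [199.9 342.7] med [ 0.359  0.395 -0.002] ztop 0.0005 topmid [3.594e-01 3.902e-01 2.000e-04] ext [0.012 0.03  0.011]
side [169, 342, 22, 11, 44] [178.6 347.3] med [ 0.386  0.431 -0.002] ztop 0.0004 topmid [ 0.3827  0.4313 -0.001 ] ext [0.047 0.022 0.008]
side [228, 374, 29, 10, 109] [238.  380.8] med [ 0.238  0.41  -0.001] ztop 0.0012 topmid [0.0631 0.6089 0.4643] ext [0.388 0.446 0.938]
side [501, 374, 11, 10, 58] [506.3 378.7] med [-0.187  0.044 -0.002] ztop 0.0 topmid [-0.1855  0.0453 -0.0026] ext [0.021 0.024 0.007]
side [467, 376, 11, 8, 46] [472.1 380.3] med [-0.133  0.095 -0.001] ztop 0.0005 topmid [-0.1333  0.0981 -0.0009] ext [0.016 0.02  0.008]
```

View pics/a_top_z.png

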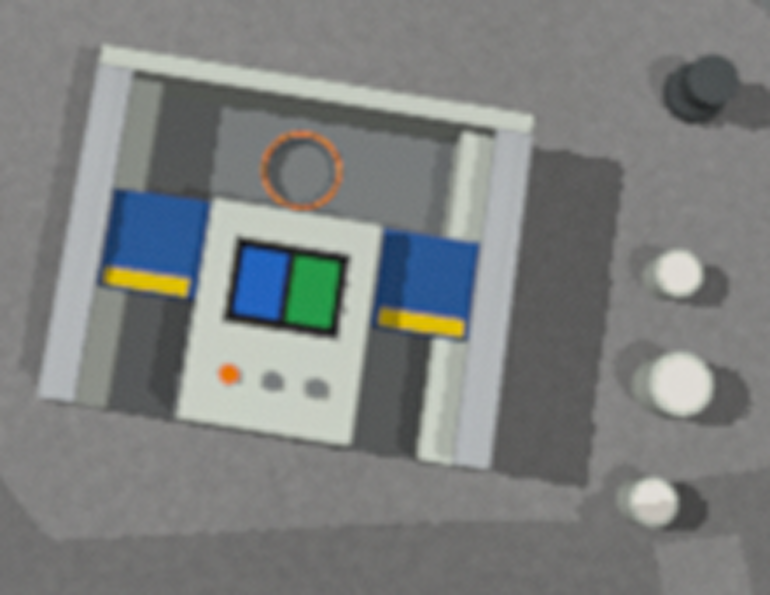

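View pics/a_side_z.png

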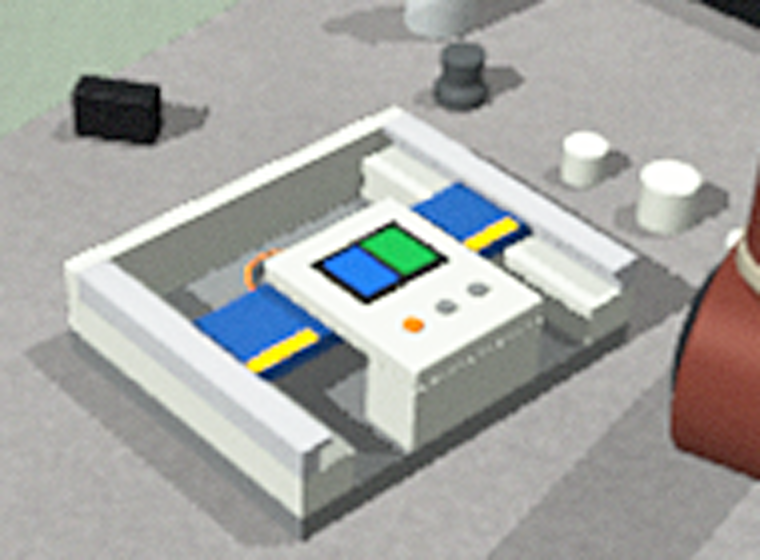

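```bash
cat > meas.py <<'E'
from h import *
def segm(d,cond,lo=10):
    hsv=cv2.cvtColor(d["frame"],cv2.COLOR_RGB2HSV).astype(int)
    m=cond(hsv[...,0],hsv[...,1],hsv[...,2]).astype(np.uint8)
    n,l,s,c=cv2.connectedComponentsWithStats(m)
    return [(s[i],c[i],l==i) for i in range(1,n) if s[i,4]>=lo]
orange=lambda h,s,v:(h>=5)&(h<=14)&(s>90)&(v>110)
yellow=lambda h,s,v:(h>=22)&(h<=32)&(s>140)&(v>130)
blue=lambda h,s,v:(h>=100)&(h<=120)&(s>110)&(v>50)
E
python3 - <<'E'
from meas import *
for n in("top","side"):
    d=load("a",n);C=cloud(d)
    for nm,c in(("or",orange),("ye",yellow),("bl",blue)):
        for s,ct,m in segm(d,c):
            P=C[m]; print(n,nm,s.tolist(),ct.round(1),np.median(P,0).round(4))
d=load("a","top");C=cloud(d)
# lips/far wall top
m=(abs(C[...,2]-.080)<.006)&(C[...,0]>.35)&(C[...,0]<.75)&(abs(C[...,1]+.02)<.24)
n,l,s,c=cv2.connectedComponentsWithStats(m.astype(np.uint8))
for i in range(1,n):
    if s[i,4]>30:
        v,u=np.nonzero(l==i); P=np.array([onz(d,a,b,.080)[:2] for a,b in zip(u,v)])
        r=cv2.minAreaRect((P*1000).astype(np.float32)); print("rim",s[i].tolist(),r,np.median(C[l==i][:,2]))
# hood
m=(abs(C[...,2]-.094)<.006)&(C[...,0]>.35)&(C[...,0]<.75)&(abs(C[...,1]+.02)<.24)
n,l,s,c=cv2.connectedComponentsWithStats(m.astype(np.uint8))
for i in range(1,n):
    if s[i,4]>30:
        v,u=np.nonzero(l==i); P=np.array([onz(d,a,b,.094)[:2] for a,b in zip(u,v)])
        r=cv2.minAreaRect((P*1000).astype(np.float32)); print("hood",s[i].tolist(),r,np.median(C[l==i][:,2]))
# deck heights
for uv in((290,165),(276,168),(300,160)): print(uv,dep(d,*uv).round(4))
E
```

```text
top or [84, 63, 67, 44, 243] [117.4  83.7] [0.861  0.3701 0.0205]
top or [265, 157, 23, 23, 124] [276.1 168.3] [ 0.6285 -0.0612  0.0225]
top or [252, 224, 6, 6, 20] [254.8 226.6] [ 0.4707 -0.0043  0.0957]
top ye [179, 77, 33, 31, 339] [195.1  92. ] [0.8399 0.1594 0.0195]
top ye [220, 197, 24, 8, 106] [231.6 200.1] [0.537  0.0536 0.0712]
top ye [299, 209, 23, 7, 102] [310.1 211.9] [ 0.5086 -0.1403  0.0714]
top bl [448, 79, 15, 14, 160] [455.   85.3] [ 0.7836 -0.4512  0.1994]
top bl [219, 175, 31, 31, 593] [234.4 186.2] [0.5719 0.0476 0.0708]
top bl [297, 186, 30, 25, 570] [311.4 197.8] [ 0.5434 -0.1436  0.0709]
top bl [256, 190, 17, 22, 308] [264.1 200.5] [ 0.5331 -0.0257  0.0952]
side or [378, 0, 66, 30, 893] [412.2  10.4] [0.1757 0.0611 0.676 ]
side or [439, 0, 73, 42, 1599] [477.8  17.4] [0.0823 0.0404 0.6831]
side or [389, 38, 27, 11, 115] [401.6  42.6] [0.1873 0.0515 0.619 ]
side or [359, 53, 53, 141, 2057] [383.8 120.5] [0.1858 0.0579 0.4777]
side or [233, 182, 7, 5, 12] [235.7 183.7] [ 0.6566 -0.0687  0.0202]
side or [338, 183, 59, 56, 1087] [363.8 212.6] [0.1774 0.0845 0.2749]
[... 1118 characters left out ...]
]
side bl [273, 166, 26, 14, 185] [284.7 172.5] [ 0.5421 -0.1542  0.0692]
side bl [290, 175, 12, 9, 33] [296.  179.9] [ 0.5    -0.1523  0.0641]
side bl [251, 181, 19, 13, 145] [259.8 187.3] [ 0.5332 -0.0252  0.0937]
side bl [218, 191, 38, 24, 386] [235.6 201.6] [0.5651 0.041  0.0689]
rim [200, 133, 142, 121, 2797] ((556.6275024414062, -46.943328857421875), (313.87939453125, 254.2147979736328), 81.06507873535156) 0.07972010330824542
hood [240, 177, 59, 71, 3181] ((507.05010986328125, -39.18647766113281), (119.10569763183594, 154.20706176757812), 81.09114837646484) 0.09330291546127023
(290, 165) [ 0.6383 -0.0972  0.0221]
(276, 168) [ 0.632  -0.0607  0.0123]
(300, 160) [ 0.652  -0.1239  0.0227]
```

```bash
cat > plan.py <<'E'
from h import *
from scipy.spatial.transform import Rotation as Ro
YAW=-np.deg2rad(8.92); O=np.array([.5590,-.0473])
ex=np.array([np.cos(YAW),np.sin(YAW)]);ey=np.array([-ex[1],ex[0]])
def c2w(x,y,z): return np.r_[O+ex*x+ey*y,z]
def w2c(p): q=np.asarray(p)[:2]-O; return np.array([q@ex,q@ey,p[2]])
def Rt(yaw=YAW,flip=False):
    y=np.array([0,0,-1.]);z=np.array([-np.sin(yaw),np.cos(yaw),0])*(-1 if flip else 1)
    return np.c_[np.cross(y,z),y,z]
def plan(p,R=None):
    o=monitor.get_obs();A=Ro.from_rotvec(o["tool_rot"])
    M=A.as_matrix()
    if R is None:
        c=[(A.inv()*Ro.from_matrix(Rt(YAW,f))).as_rotvec() for f in(0,1)]
        rv=min(c,key=np.linalg.norm)
    else: rv=(A.inv()*Ro.from_matrix(R)).as_rotvec()
    M2=(A*Ro.from_rotvec(rv)).as_matrix()
    d=np.asarray(p)-o["tool_pos"]
    print("t",round(float(o["t"]),2),"pos",o["tool_pos"].round(4),"case",w2c(o["tool_pos"]).round(4),"open",round(float(o["opening"]),4),"F",o["contact_force"].round(2))
    print("turn",rv.round(4),"shift cm (now axes)",(M.T@d*100).round(2),"(after turn)",(M2.T@d*100).round(2)); print("axes x,y,z",M2.T.round(3).tolist())
E
python3 - <<'E'
from meas import *
from plan import *
d=load("a","top")
s,ct,m=[q for q in segm(d,orange) if abs(q[1][0]-276)<3][0]
v,u=np.nonzero(m); pts=np.array([onz(d,a,b,.022)[:2]*1000 for a,b in zip(u,v)],np.float32)
e=cv2.fitEllipse(pts); print("ring",e,"pred",c2w(.07,0,.012))
# puck: two-view top-face centre
C=cloud(d);res={}
for n,(uc,vc) in(("top",(384,229)),("side",(337,167))):
    D=load("a",n);hsv=cv2.cvtColor(D["frame"],cv2.COLOR_RGB2HSV)
    CC=cloud(D)
    for z,thr in((.04,190),):
        m=((hsv[...,1]<60)&(hsv[...,2]>thr)&(CC[...,2]>.035))
        if n=="side": m&=hsv[...,2]>215
        nn,l,s,c=cv2.connectedComponentsWithStats(m.astype(np.uint8)); i=l[vc,uc]
        if n=="side" and i==0: i=l[vc-4,uc]
        cn=max(cv2.findContours((l==i).astype(np.uint8),0,1)[0],key=len)
        e=cv2.fitEllipse(cn); print(n,i,s[i],e); res[n]=e[0]
        print("  on z=.04",onz(D,*e[0],.04).round(4))
a=[ray(load("a",n),*res[n]) for n in("top","side")]
(o1,r1),(o2,r2)=a
t=np.linalg.lstsq(np.c_[r1,-r2],o2-o1,rcond=None)[0];p,q=o1+r1*t[0],o2+r2*t[1];print("tri",p.round(4),q.round(4))
plan([.47,-.333,.15])
E
```

```text
ring ((629.2333374023438, -59.29819869995117), (57.07522201538086, 57.68922424316406), 108.90411376953125) pred [ 0.62815341 -0.05815387  0.012     ]
top 15 [376 221  17  17 214] ((384.15032958984375, 229.1674041748047), (15.160588264465332, 16.174888610839844), 143.06686401367188)
  on z=.04 [ 0.4688 -0.3341  0.04  ]
side 18 [330 161  15   9  92] ((336.65283203125, 164.62692260742188), (7.640102386474609, 14.029979705810547), 94.1848373413086)
  on z=.04 [ 0.4673 -0.3276  0.04  ]
tri [ 0.4691 -0.336   0.0349] [ 0.471  -0.3348  0.0345]
t 0.1 pos [ 0.1701 -0.6008  0.2302] case [-0.2983 -0.6071  0.2302] open 0.0853 F [ 0.23 -0.55  0.22]
turn [1.800e-03 4.315e-01 2.000e-04] shift cm (now axes) [-36.15   8.06 -17.59] (after turn) [-25.47   8.02 -31.11]
axes x,y,z [[-0.988, 0.155, -0.0], [0.0, 0.0, -1.0], [-0.155, -0.988, 0.0]]
```

Call:
{"fn": "servo_tool", "kwargs": {
  "commands": [0,0.144,0,-3,0,-3,1,0,0.144,0,-3,0,-3,1,0,0.143,0,-3,0,-3,1],
  "grip_force": 30
}}

```text
t: 0.4
tool_pos: [0.2456, -0.5003, 0.2274]
tool_rot: [-0.185, -2.134, 2.123]
contact_force: [1.0, 1.2, 0.2]
opening: 0.0855
```

Run:
```python
from plan import *
plan([.469,-.334,.10])
```

```text
t 0.4 pos [ 0.2456 -0.5003  0.2274] case [-0.2393 -0.4961  0.2274] open 0.0855 F [1.04 1.23 0.18]
turn [ 0.0049 -0.0204  0.0029] shift cm (now axes) [-19.11  12.78 -20.23] (after turn) [-19.49  12.74 -19.89]
axes x,y,z [[-0.988, 0.155, 0.0], [0.0, 0.0, -1.0], [-0.155, -0.988, 0.0]]
```

Call:
{"fn": "servo_tool", "kwargs": {
  "commands": [0,-0.02,0,-3.5,1.5,-3.6,1,0,0,0,-3.5,1.5,-3.6,1,0,0,0,-3.5,1.5,-3.6,1,0,0,0,-3.5,1.5,-3.6,1,0,0,0,-2,1,-2,1,0,0,0,0,0,0,1,0,0,0,0,0,0,1]
}}

```text
t: 1.1
tool_pos: [0.426, -0.3615, 0.1569]
tool_rot: [-0.159, -2.146, 2.132]
contact_force: [-0.9, -0.2, -0.5]
opening: 0.0852
```

Run:
```python
from plan import *
plan([.469,-.334,.10])
```

```text
t 1.1 pos [ 0.426  -0.3615  0.1569] case [-0.0827 -0.3311  0.1569] open 0.0852 F [-0.88 -0.22 -0.48]
turn [0.0061 0.0023 0.0052] shift cm (now axes) [-3.86  5.69 -3.35] (after turn) [-3.82  5.69 -3.39]
axes x,y,z [[-0.988, 0.155, 0.0], [0.0, 0.0, -1.0], [-0.155, -0.988, 0.0]]
```

Call:
{"fn": "servo_tool", "kwargs": {
  "commands": [0.006,0.002,0.005,-2,2,-1.7,1,0,0,0,-1.8,2,-1.7,1,0,0,0,0,1,0,1,0,0,0,0,0,0,1,0,0,0,0,0,0,1]
}}

```text
t: 1.6
tool_pos: [0.4667, -0.3392, 0.1083]
tool_rot: [-0.176, -2.132, 2.143]
contact_force: [-0.5, -0.3, 0.8]
opening: 0.0856
```

Run:
```python
from plan import *
plan([.469,-.334,.10])
g=grab("b")
f=g["top"]["frame"][130:300,290:470];cv2.imwrite("pics/b_tz.png",cv2.cvtColor(cv2.resize(f,None,fx=4,fy=3.5),cv2.COLOR_RGB2BGR) if 0 else cv2.cvtColor(cv2.resize(f,None,fx=3.5,fy=3.5,interpolation=2),cv2.COLOR_RGB2BGR))
f=g["side"]["frame"][80:220,260:440];cv2.imwrite("pics/b_sz.png",cv2.cvtColor(cv2.resize(f,None,fx=4,fy=4,interpolation=2),cv2.COLOR_RGB2BGR))
```

```text
t 1.6 pos [ 0.4667 -0.3392  0.1083] case [-0.0459 -0.3027  0.1083] open 0.0856 F [-0.51 -0.33  0.79]
turn [-0.0049 -0.0072 -0.002 ] shift cm (now axes) [-0.14  0.82 -0.56] (after turn) [-0.15  0.83 -0.55]
axes x,y,z [[-0.988, 0.155, 0.0], [0.0, 0.0, -1.0], [-0.155, -0.988, 0.0]]
```

View pics/b_tz.png

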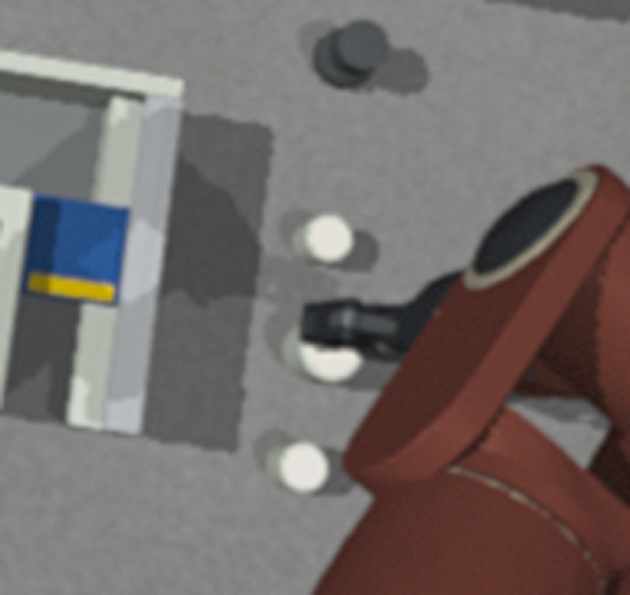

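View pics/b_sz.png

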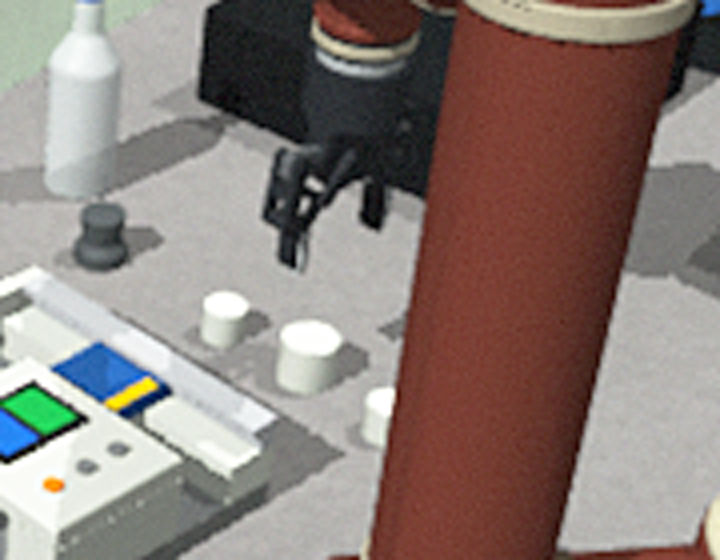

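The top view shows the left finger at crop (325,323), just beyond the big puck. The side view shows the gripper above the puck row. I'll check that the finger's position in the image agrees with the TCP.

Run:
```python
from plan import *
d=load("b","top");t=np.array([.4667,-.3392,.1083])
for a in(.0425,.057): 
  for dx in(-.011,.011):
    p=proj(d,t+np.r_[ey*a+ex*dx,.013]); print(a,dx,((p-[290,130])*3.5).round(0))
C=cloud(d)
m=(C[...,2]>.11)&(C[...,2]<.16)&(abs(C[...,1]+.29)<.03)&(abs(C[...,0]-.467)<.05)
P=C[m];print(m.sum(),P.min(0),P.max(0),np.median(P,0), "expected mid",t[:2]+ey*.05)
# refine puck in side view, unobstructed
D=load("b","side");hsv=cv2.cvtColor(D["frame"],cv2.COLOR_RGB2HSV);print(hsv[155:185:2,337].tolist());print(hsv[166,325:350].tolist())
```

```text
0.0425 -0.011 [317. 350.]
0.0425 0.011 [321. 317.]
0.057 -0.011 [296. 346.]
0.057 0.011 [299. 314.]
7 [ 0.46161194 -0.2953617   0.12755985] [ 0.46433915 -0.28859465  0.14053754] [ 0.4619716  -0.29055962  0.13618604] expected mid [ 0.47445276 -0.28980471]
[[8, 6, 184], [23, 6, 183], [11, 11, 186], [30, 1, 255], [15, 2, 255], [15, 2, 255], [0, 0, 255], [48, 20, 215], [39, 12, 209], [40, 15, 206], [44, 14, 200], [48, 16, 196], [25, 9, 172], [168, 7, 185], [15, 8, 188]]
[[42, 8, 154], [8, 7, 155], [30, 8, 166], [15, 6, 171], [10, 9, 175], [41, 14, 196], [53, 10, 230], [40, 6, 250], [30, 3, 254], [15, 2, 255], [30, 1, 255], [0, 0, 255], [30, 1, 255], [30, 1, 255], [0, 0, 255], [30, 1, 255], [0, 0, 255], [30, 1, 255], [34, 7, 255], [45, 20, 224], [39, 13, 136], [0, 11, 115], [0, 2, 105], [40, 5, 140], [8, 6, 158]]
```

Run:
```python
from plan import *
D=load("b","side");m=(D["frame"].min(-1)>225).astype(np.uint8)
n,l,s,c=cv2.connectedComponentsWithStats(m);i=l[164,337];print(s[i],c[i])
uv=c[i]
T=load("a","top");(o1,r1),(o2,r2)=ray(T,384.1,229.2),ray(D,*uv)
t=np.linalg.lstsq(np.c_[r1,-r2],o2-o1,rcond=None)[0];print((o1+r1*t[0]).round(4),(o2+r2*t[1]).round(4))
```

```text
[330 160  15   9  98] [337.23469388 164.17346939]
[ 0.4689 -0.3351  0.0371] [ 0.4693 -0.3348  0.037 ]
```

Call:
{"fn": "servo_tool", "kwargs": {
  "commands": [-0.005,-0.007,-0.002,-0.15,1,-0.5,1,0,0,0,0,2,0,1,0,0,0,0,2,0,1,0,0,0,0,1.5,0,1,0,0,0,0,0,0,1,0,0,0,0,0,0,1]
}}

```text
t: 2.3
tool_pos: [0.4701, -0.3376, 0.0443]
tool_rot: [-0.177, -2.138, 2.146]
contact_force: [0.0, 0.3, 0.6]
opening: 0.0854
```

Run:
```python
from plan import *
plan([.469,-.3345,.014])
```

```text
t 2.3 pos [ 0.4701 -0.3376  0.0443] case [-0.0429 -0.3005  0.0443] open 0.0854 F [0.04 0.29 0.58]
turn [-0.0034 -0.0025 -0.0066] shift cm (now axes) [ 0.17  3.03 -0.3 ] (after turn) [ 0.15  3.03 -0.29]
axes x,y,z [[-0.988, 0.155, 0.0], [0.0, 0.0, -1.0], [-0.155, -0.988, 0.0]]
```

Call:
{"fn": "servo_tool", "kwargs": {
  "commands": [-0.003,-0.002,-0.006,0.15,1,-0.3,1,0,0,0,0,1,0,1,0,0,0,0,0.8,0,1,0,0,0,0,0.2,0,1,0,0,0,0,0,0,1]
}}

```text
t: 2.8
tool_pos: [0.4702, -0.3351, 0.0139]
tool_rot: [-0.17, -2.139, 2.144]
contact_force: [-0.3, 0.8, -1.5]
opening: 0.085
```

Run:
```python
from plan import *
plan([.469,-.3345,.014])
```

```text
t 2.8 pos [ 0.4702 -0.3351  0.0139] case [-0.0431 -0.298   0.0139] open 0.085 F [-0.29  0.78 -1.5 ]
turn [-0.002  -0.0001 -0.0028] shift cm (now axes) [ 0.13 -0.01 -0.04] (after turn) [ 0.13 -0.01 -0.04]
axes x,y,z [[-0.988, 0.155, 0.0], [-0.0, -0.0, -1.0], [-0.155, -0.988, 0.0]]
```

Call:
{"fn": "servo_tool", "kwargs": {
  "commands": [-0.002,0,-0.003,0.15,0,0,1,0,0,0,0,0,0,0.5,0,0,0,0,0,0,0.3,0,0,0,0,0,0,0.3,0,0,0,0,0,0,0.3,0,0,0,0,0,0,0.3,0,0,0,0,0,0,0.3,0,0,0,0,0,0,0.3],
  "grip_force": 40
}}

```text
t: 3.6
tool_pos: [0.4692, -0.3354, 0.0151]
tool_rot: [-0.168, -2.14, 2.142]
contact_force: [-0.3, -0.7, -0.1]
opening: 0.0447
```

Run:
```python
from plan import *
plan([.469,-.3345,.014])
```

```text
t 3.6 pos [ 0.4692 -0.3354  0.0151] case [-0.044  -0.2985  0.0151] open 0.0447 F [-0.3  -0.65 -0.12]
turn [-0.0007 -0.0002 -0.0012] shift cm (now axes) [ 0.04  0.11 -0.08] (after turn) [ 0.04  0.11 -0.08]
axes x,y,z [[-0.988, 0.155, 0.0], [-0.0, 0.0, -1.0], [-0.155, -0.988, 0.0]]
```

Call:
{"fn": "servo_tool", "kwargs": {
  "commands": [0,0,0,0,-1,0,0.3,0,0,0,0,-2,0,0.3,0,0,0,0,-3,0,0.3,0,0,0,0,-3,0,0.3,0,0,0,0,-3,0,0.3,0,0,0,0,-2,0,0.3,0,0,0,0,0,0,0.3,0,0,0,0,0,0,0.3]
}}

```text
t: 4.4
tool_pos: [0.4675, -0.3338, 0.1612]
tool_rot: [-0.165, -2.141, 2.138]
contact_force: [0.9, 1.0, -2.0]
opening: 0.0447
```

Run:
```python
from plan import *
plan([.6287,-.0587,.15])
grab("c")
```

```text
t 4.4 pos [ 0.4675 -0.3338  0.1612] case [-0.046  -0.2972  0.1612] open 0.0447 F [ 0.88  1.01 -1.95]
turn [ 0.0014 -0.0001  0.0022] shift cm (now axes) [-11.66   1.13 -29.68] (after turn) [-11.66   1.12 -29.68]
axes x,y,z [[-0.988, 0.155, 0.0], [0.0, 0.0, -1.0], [-0.155, -0.988, 0.0]]
```

View pics/c_side.png

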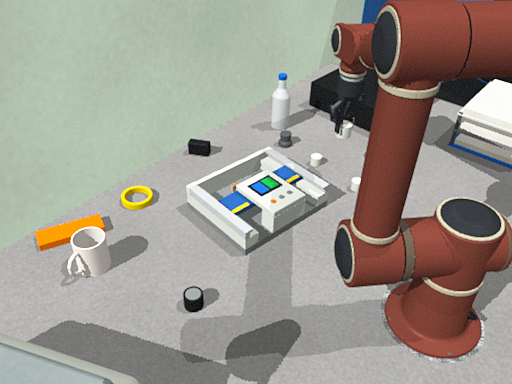

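The puck is held at (345,130) in the side view and both small discs are still on the desk. I'm moving it over the socket.

Call:
{"fn": "servo_tool", "kwargs": {
  "commands": [0,0,0,-1,0,-2.5,0.3,0,0,0,-1.5,0,-3.5,0.3,0,0,0,-1.5,0,-3.5,0.3,0,0,0,-1.5,0,-3.5,0.3,0,0,0,-1.5,0,-3.5,0.3,0,0,0,-1.5,0,-3.5,0.3,0,0,0,-1.5,0,-3.5,0.3,0,0,0,-1,0,-3,0.3,0,0,0,-0.5,0,-1.5,0.3,0,0,0,0,0,0,0.3,0,0,0,0,0,0,0.3]
}}

```text
t: 5.6
tool_pos: [0.6199, -0.0629, 0.1377]
tool_rot: [-0.132, -2.133, 2.11]
contact_force: [-0.0, -0.5, -1.1]
opening: 0.0448
```

Run:
```python
from plan import *
plan([.6287,-.0587,.10])
```

```text
t 5.6 pos [ 0.6199 -0.0629  0.1377] case [ 0.0626 -0.0059  0.1377] open 0.0448 F [-0.05 -0.5  -1.13]
turn [ 0.0083 -0.004   0.0365] shift cm (now axes) [-0.94  3.75 -0.52] (after turn) [-0.8   3.77 -0.55]
axes x,y,z [[-0.988, 0.155, 0.0], [-0.0, -0.0, -1.0], [-0.155, -0.988, 0.0]]
```

Call:
{"fn": "servo_tool", "kwargs": {
  "commands": [0.008,-0.004,0.036,-0.8,1,-0.5,0.3,0,0,0,0,1,0,0.3,0,0,0,0,0.8,0,0.3,0,0,0,0,0,0,0.3,0,0,0,0,0,0,0.3]
}}

```text
t: 6.1
tool_pos: [0.6253, -0.0643, 0.1062]
tool_rot: [-0.168, -2.134, 2.136]
contact_force: [0.2, -0.4, -2.2]
opening: 0.0446
```

Run:
```python
from plan import *
plan([.6287,-.0587,.07])
g=grab("d")
f=g["side"]["frame"][100:250,180:360];cv2.imwrite("pics/d_sz.png",cv2.cvtColor(cv2.resize(f,None,fx=4,fy=4,interpolation=2),cv2.COLOR_RGB2BGR))
f=g["top"]["frame"][110:260,190:390];cv2.imwrite("pics/d_tz.png",cv2.cvtColor(cv2.resize(f,None,fx=4,fy=4,interpolation=2),cv2.COLOR_RGB2BGR))
```

```text
t 6.1 pos [ 0.6253 -0.0643  0.1062] case [ 0.0681 -0.0065  0.1062] open 0.0446 F [ 0.2  -0.36 -2.25]
turn [-0.0015 -0.0061  0.005 ] shift cm (now axes) [-0.26  3.62 -0.61] (after turn) [-0.25  3.62 -0.6 ]
axes x,y,z [[-0.988, 0.155, 0.0], [0.0, 0.0, -1.0], [-0.155, -0.988, 0.0]]
```

View pics/d_sz.png

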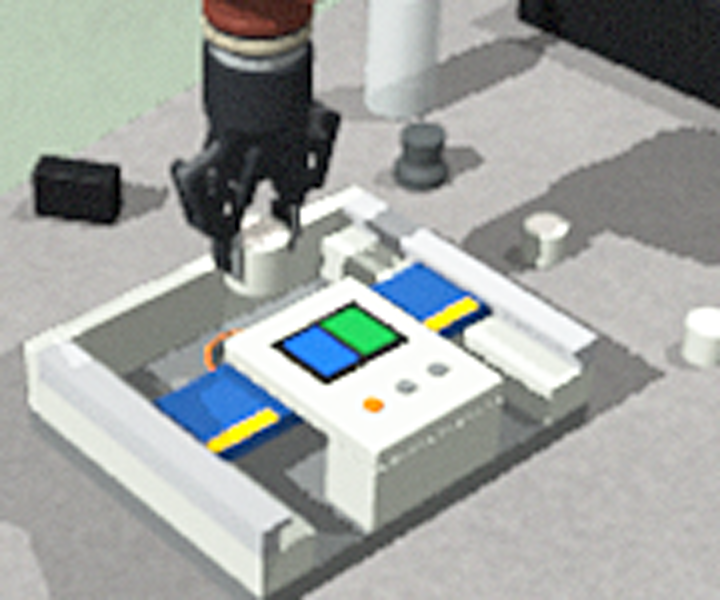

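View pics/d_tz.png

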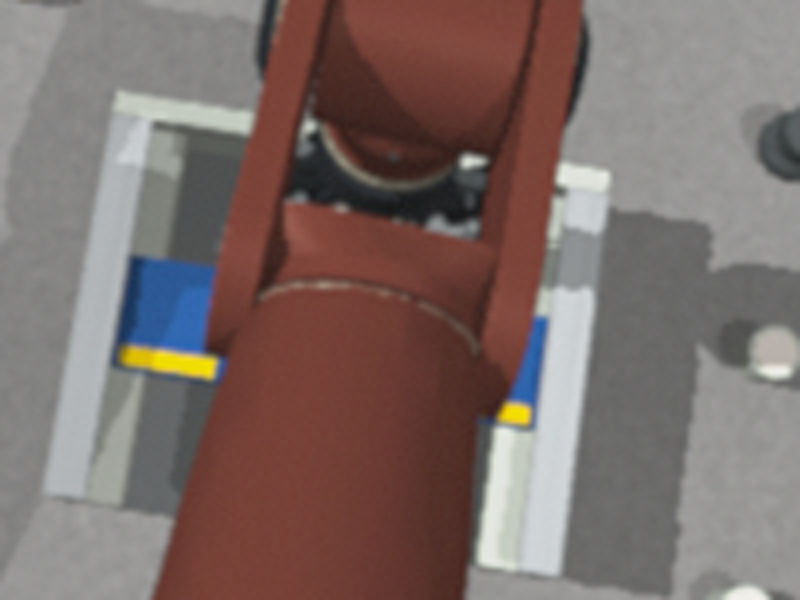

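The side view shows the puck upright in the fingers at crop (262,255), and the top view of it is hidden by the arm. I'll overlay where the puck should be from the TCP.

Run:
```python
from plan import *
d=load("d","side");f=cv2.cvtColor(d["frame"],cv2.COLOR_RGB2BGR)
im=cv2.resize(f[130:190,210:280],None,fx=10,fy=10,interpolation=2)
t=np.array([.6253,-.0643,.1062])
for z,col in((-.015,(0,0,255)),(.025,(0,255,0))):
    P=np.array([(proj(d,t+[.023*np.cos(a),.023*np.sin(a),z])-[210,130]+.5)*10 for a in np.linspace(0,6.28,60)]).astype(np.int32)
    cv2.polylines(im,[P],True,col,1)
# socket circle at deck
for c,col in((c2w(.07,0,.022),(255,0,255)),(np.array([.6292,-.0593,.022]),(0,255,255))):
    P=np.array([(proj(d,c+[.028*np.cos(a),.028*np.sin(a),0])-[210,130]+.5)*10 for a in np.linspace(0,6.28,60)]).astype(np.int32)
    cv2.polylines(im,[P],True,col,1)
cv2.imwrite("pics/d_ov.png",im)
```

```text
(no output)
```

View pics/d_ov.png

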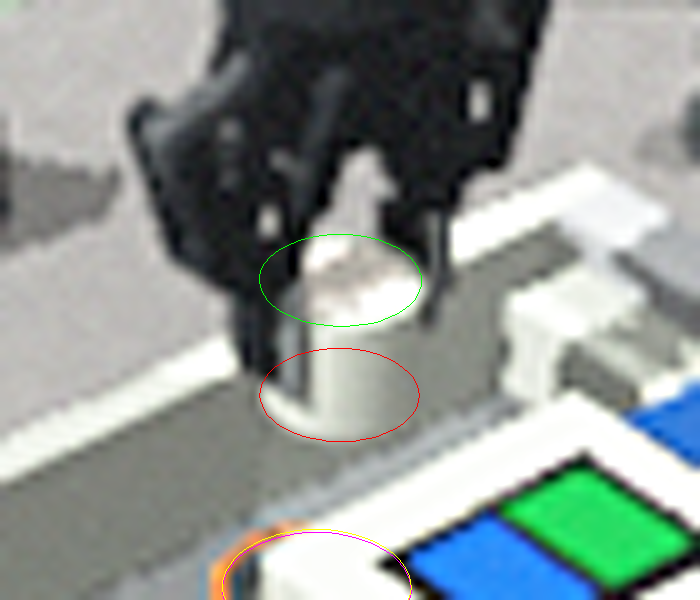

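The puck outline matches the TCP to within about 1 mm and it hangs upright. The ring at overlay (215,570) suggests the socket sits about 1 mm further +x/+y, so I'm using (0.629,-0.058).

Call:
{"fn": "servo_tool", "kwargs": {
  "commands": [-0.001,-0.006,0.005,-0.28,1,-0.67,0.3,0,0,0,0,1,0,0.3,0,0,0,0,1,0,0.3,0,0,0,0,1,0,0.3,0,0,0,0,0.5,0,0.3,0,0,0,0,0,0,0.3,0,0,0,0,0,0,0.3]
}}

```text
t: 6.9
tool_pos: [0.6297, -0.0571, 0.0573]
tool_rot: [-0.166, -2.141, 2.142]
contact_force: [0.1, -0.4, -1.3]
opening: 0.045
```

Run:
```python
from plan import *
plan([.629,-.058,.04])
```

```text
t 6.9 pos [ 0.6297 -0.0571  0.0573] case [0.0713 0.0012 0.0573] open 0.045 F [ 0.14 -0.39 -1.29]
turn [-0.0004  0.0012 -0.0004] shift cm (now axes) [0.05 1.73 0.09] (after turn) [0.05 1.73 0.1 ]
axes x,y,z [[-0.988, 0.155, -0.0], [0.0, -0.0, -1.0], [-0.155, -0.988, 0.0]]
```

Call:
{"fn": "servo_tool", "kwargs": {
  "commands": [0,0,0,0.06,0.6,0.1,0.3,0,0,0,0,0.6,0,0.3,0,0,0,0,0.3,0,0.3,0,0,0,0,0,0,0.3,0,0,0,0,0,0,0.3]
}}

```text
t: 7.4
tool_pos: [0.6296, -0.0585, 0.0421]
tool_rot: [-0.169, -2.141, 2.143]
contact_force: [0.0, 0.4, -1.6]
opening: 0.0448
```

Run:
```python
from plan import *
plan([.629,-.058,.027])
g=grab("e")
d=g["side"];f=cv2.cvtColor(d["frame"],cv2.COLOR_RGB2BGR)
cv2.imwrite("pics/e_z.png",cv2.resize(f[140:200,200:280],None,fx=9,fy=9,interpolation=2))
```

```text
t 7.4 pos [ 0.6296 -0.0585  0.0421] case [ 0.0715 -0.0001  0.0421] open 0.0448 F [ 0.03  0.41 -1.57]
turn [-0.0005  0.001  -0.0024] shift cm (now axes) [ 0.07  1.51 -0.04] (after turn) [ 0.07  1.51 -0.04]
axes x,y,z [[-0.988, 0.155, -0.0], [-0.0, -0.0, -1.0], [-0.155, -0.988, 0.0]]
```

View pics/e_z.png

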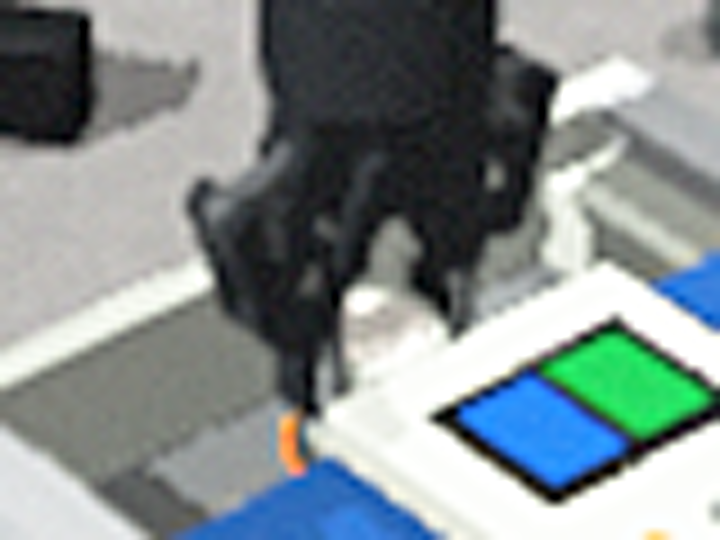

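The puck is directly above the ring, with the ring's visible arc at crop (293,445). I'm lowering slowly.

Call:
{"fn": "servo_tool", "kwargs": {
  "commands": [0,0,0,0.04,0.3,-0.03,0.3,0,0,0,0,0.3,0,0.3,0,0,0,0,0.3,0,0.3,0,0,0,0,0,0,0.3]
}}

```text
t: 7.9
tool_pos: [0.6297, -0.0581, 0.0331]
tool_rot: [-0.17, -2.142, 2.143]
contact_force: [-0.7, -0.2, -1.4]
opening: 0.0445
```

Run:
```python
from plan import *
plan([.629,-.058,.027])
```

```text
t 7.9 pos [ 0.6297 -0.0581  0.0331] case [0.0715 0.0003 0.0331] open 0.0445 F [-0.69 -0.18 -1.38]
turn [-0.0006  0.0011 -0.0036] shift cm (now axes) [ 0.07  0.61 -0.  ] (after turn) [ 0.07  0.61 -0.  ]
axes x,y,z [[-0.988, 0.155, -0.0], [0.0, -0.0, -1.0], [-0.155, -0.988, 0.0]]
```

Call:
{"fn": "servo_tool", "kwargs": {
  "commands": [0,0,0,0,0.2,0,0.3,0,0,0,0,0.2,0,0.3,0,0,0,0,0.2,0,0.3,0,0,0,0,0.1,0,0.3,0,0,0,0,0,0,0.3]
}}

```text
t: 8.4
tool_pos: [0.6303, -0.0583, 0.0274]
tool_rot: [-0.17, -2.142, 2.144]
contact_force: [0.0, -0.2, -1.2]
opening: 0.045
```

Run:
```python
from plan import *
plan([.629,-.058,.027])
```

```text
t 8.4 pos [ 0.6303 -0.0583  0.0274] case [0.0722 0.0002 0.0274] open 0.045 F [ 0.03 -0.19 -1.21]
turn [-0.0006  0.0011 -0.0039] shift cm (now axes) [ 0.14  0.04 -0.01] (after turn) [ 0.14  0.04 -0.01]
axes x,y,z [[-0.988, 0.155, 0.0], [0.0, 0.0, -1.0], [-0.155, -0.988, 0.0]]
```

Call:
{"fn": "servo_tool", "kwargs": {
  "commands": [0,0,0,0,0.15,0,0.3,0,0,0,0,0.15,0,0.3]
}}

```text
t: 8.6
tool_pos: [0.6308, -0.0583, 0.0271]
tool_rot: [-0.169, -2.142, 2.144]
contact_force: [-6.7, 1.5, 10.5]
opening: 0.0446
```

Call:
{"fn": "servo_tool", "kwargs": {
  "commands": [0,0,0,0,0.15,0,0.3,0,0,0,0,0,0,0.3]
}}

```text
t: 8.8
tool_pos: [0.631, -0.0584, 0.0274]
tool_rot: [-0.169, -2.141, 2.144]
contact_force: [0.7, 0.4, -0.9]
opening: 0.0447
```

It bottomed at TCP z 27.1 mm, which is exactly the grasp offset plus 12 mm. Releasing.

Call:
{"fn": "servo_tool", "kwargs": {
  "commands": [0,0,0,0,0,0,0.6,0,0,0,0,0,0,0.7,0,0,0,0,0,0,0.8,0,0,0,0,0,0,0.8,0,0,0,0,0,0,0.8]
}}

```text
t: 9.3
tool_pos: [0.6315, -0.0585, 0.027]
tool_rot: [-0.17, -2.142, 2.144]
contact_force: [0.4, 0.5, -0.1]
opening: 0.0685
```

Call:
{"fn": "servo_tool", "kwargs": {
  "commands": [0,0,0,0,-0.5,0,0.8,0,0,0,0,-1,0,0.8,0,0,0,0,-2,0,0.8,0,0,0,0,-3,0,0.8,0,0,0,0,-3,0,0.8,0,0,0,0,-3,0,0.8,0,0,0,0,0,0,0.8,0,0,0,0,0,0,0.8]
}}

```text
t: 10.1
tool_pos: [0.6311, -0.0583, 0.161]
tool_rot: [-0.172, -2.142, 2.145]
contact_force: [0.3, -0.6, -0.6]
opening: 0.0682
```

Run:
```python
from plan import *
plan(c2w(-.1,.098,.15))
g=grab("f")
f=g["side"]["frame"][130:250,180:340];cv2.imwrite("pics/f_sz.png",cv2.cvtColor(cv2.resize(f,None,fx=5,fy=5,interpolation=2),cv2.COLOR_RGB2BGR))
```

```text
t 10.1 pos [ 0.6311 -0.0583  0.161 ] case [0.0729 0.0003 0.161 ] open 0.0682 F [ 0.25 -0.61 -0.62]
turn [-0.001   0.0013 -0.0062] shift cm (now axes) [17.28  0.99 -9.79] (after turn) [17.29  1.1  -9.77]
axes x,y,z [[-0.988, 0.155, 0.0], [-0.0, -0.0, -1.0], [-0.155, -0.988, 0.0]]
```

View pics/f_sz.png

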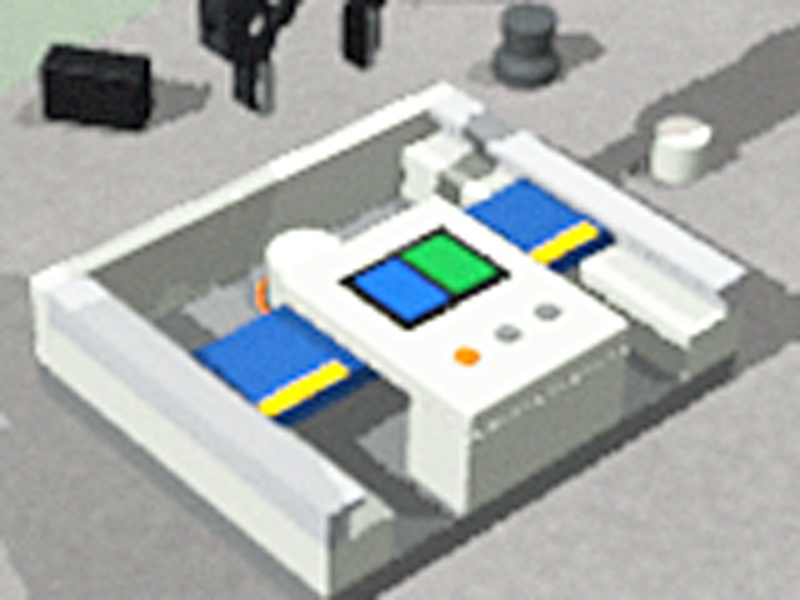

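The puck sits in the socket, with its top at crop (302,240) well below the hood top. The shutter is still open. I'll close the fingers and go to the left gap, and work out the shutter's near edge.

```bash
cat > shut.py <<'E'
from meas import *
from plan import *
def near(tag,quiet=False):
    # near-edge points: yellow strips and blue, top plane z=.071
    for n in("top","side"):
        d=load(tag,n);C=cloud(d)
        m0=np.zeros(d["depth"].shape,np.uint8)
        hsv=cv2.cvtColor(d["frame"],cv2.COLOR_RGB2HSV).astype(int)
        ye=yellow(hsv[...,0],hsv[...,1],hsv[...,2])
        v,u=np.nonzero(ye)
        P=np.array([w2c(onz(d,a,b,.071)) for a,b in zip(u,v)])
        for nm,sg in(("L",1),("R",-1)):
            k=(abs(P[:,0])<.13)&(P[:,1]*sg>.055)&(P[:,1]*sg<.14); 
            if k.sum()<15: print(n,nm,"few",k.sum());continue
            q=P[k];A=np.polyfit(q[:,1],q[:,0],1)
            print(n,nm,k.sum(),"strip centre x at |y|=98: %.4f"%np.mean(q[:,0]),"y %.3f"%q[:,1].mean(),"slope %.3f"%A[0],"xr",np.percentile(q[:,0],[3,97]).round(4))
E
python3 - <<'E'
from shut import *
near("a");near("f")
d=load("f","side")
for uv in((240,177),(238,178),(243,178)): p=dep(d,*uv);print(p.round(4),w2c(p).round(4))
E
```

```text
top L 106 strip centre x at |y|=98: -0.0376 y 0.096 slope -0.003 xr [-0.0429 -0.0323]
top R 102 strip centre x at |y|=98: -0.0352 y -0.100 slope -0.015 xr [-0.0403 -0.0301]
side L 53 strip centre x at |y|=98: -0.0387 y 0.097 slope -0.019 xr [-0.044  -0.0337]
side R 38 strip centre x at |y|=98: -0.0369 y -0.103 slope -0.036 xr [-0.0426 -0.0315]
top L 93 strip centre x at |y|=98: -0.0375 y 0.100 slope -0.008 xr [-0.0428 -0.0323]
top R 53 strip centre x at |y|=98: -0.0350 y -0.113 slope -0.017 xr [-0.0401 -0.0298]
side L 54 strip centre x at |y|=98: -0.0389 y 0.097 slope -0.014 xr [-0.0442 -0.0337]
side R 37 strip centre x at |y|=98: -0.0368 y -0.103 slope -0.054 xr [-0.042  -0.0315]
[ 0.6425 -0.0691  0.0512] [ 0.0858 -0.0086  0.0512]
[ 0.6454 -0.0635  0.0492] [ 0.0879 -0.0026  0.0492]
[ 0.6343 -0.0732  0.0492] [ 0.0784 -0.0139  0.0492]
```

Call:
{"fn": "servo_tool", "kwargs": {
  "commands": [0,0,0,1.5,0,-1,0,0,0,0,3,0,-1.5,0,0,0,0,3,0,-1.5,0,0,0,0,3,0,-1.5,0,0,0,0,3,0,-1.5,0,0,0,0,2,0,-1.5,0,0,0,0,1,0,-1,0,0,0,0,0,0,0,0,0,0,0,0,0,0,0]
}}

```text
t: 11.1
tool_pos: [0.4711, 0.0646, 0.1466]
tool_rot: [-0.15, -2.131, 2.135]
contact_force: [-0.3, -0.1, -0.5]
opening: 0.0003
```

Run:
```python
from plan import *
plan(c2w(-.085,.093,.11))
```

```text
t 11.1 pos [0.4711 0.0646 0.1466] case [-0.1042  0.0969  0.1466] open 0.0003 F [-0.3  -0.11 -0.51]
turn [-0.0027 -0.0003  0.0154] shift cm (now axes) [-1.98  3.63  0.38] (after turn) [-1.92  3.66  0.39]
axes x,y,z [[-0.988, 0.155, 0.0], [0.0, 0.0, -1.0], [-0.155, -0.988, 0.0]]
```

Call:
{"fn": "servo_tool", "kwargs": {
  "commands": [-0.003,0,0.015,-1,1.5,0.3,0,0,0,0,-0.8,2,0,0,0,0,0,0,2,0,0,0,0,0,0,2,0,0,0,0,0,0,1,0,0,0,0,0,0,0,0,0,0,0,0,0,0,0,0]
}}

```text
t: 11.8
tool_pos: [0.4959, 0.0537, 0.0597]
tool_rot: [-0.178, -2.138, 2.141]
contact_force: [-0.6, -1.1, 0.1]
opening: -0.0003
```

Run:
```python
from plan import *
plan(c2w(-.060,.093,.060))
```

```text
t 11.8 pos [0.4959 0.0537 0.0597] case [-0.078   0.09    0.0597] open -0.0003 F [-0.62 -1.06  0.06]
turn [-0.001  -0.0056 -0.0044] shift cm (now axes) [-1.8  -0.02 -0.31] (after turn) [-1.8  -0.03 -0.3 ]
axes x,y,z [[-0.988, 0.155, 0.0], [0.0, 0.0, -1.0], [-0.155, -0.988, 0.0]]
```

Now approaching the near edge slowly.

Call:
{"fn": "servo_tool", "kwargs": {
  "commands": [0,-0.005,-0.004,-0.5,0,-0.2,0,0,0,0,-0.5,0,0,0,0,0,0,-0.3,0,0,0,0,0,0,-0.2,0,0,0,0,0,0,-0.2,0,0,0]
}}

```text
t: 12.3
tool_pos: [0.5177, 0.0527, 0.0639]
tool_rot: [-0.175, -2.143, 2.144]
contact_force: [-0.1, -1.0, -0.4]
opening: -0.0
```

Run:
```python
from plan import *
plan(c2w(-.055,.093,.060))
```

```text
t 12.3 pos [0.5177 0.0527 0.0639] case [-0.0563  0.0923  0.0639] open -0.0 F [-0.11 -1.03 -0.44]
turn [-0.0002 -0.0002 -0.0072] shift cm (now axes) [-0.13  0.39 -0.07] (after turn) [-0.13  0.39 -0.07]
axes x,y,z [[-0.988, 0.155, 0.0], [0.0, 0.0, -1.0], [-0.155, -0.988, 0.0]]
```

Call:
{"fn": "servo_tool", "kwargs": {
  "commands": [0,0,0,-0.1,0.3,0,0,0,0,0,-0.2,0.1,0,0,0,0,0,-0.2,0,0,0]
}}

```text
t: 12.6
tool_pos: [0.5215, 0.0523, 0.0595]
tool_rot: [-0.17, -2.141, 2.142]
contact_force: [-4.0, 1.1, 2.9]
opening: 0.0002
```

Call:
{"fn": "servo_tool", "kwargs": {
  "commands": [0,0,0,-0.2,0.05,0,0,0,0,0,-0.2,0,0,0]
}}

```text
t: 12.8
tool_pos: [0.5245, 0.0519, 0.0585]
tool_rot: [-0.167, -2.14, 2.141]
contact_force: [-3.4, 0.8, 3.7]
opening: 0.0001
```

Call:
{"fn": "servo_tool", "kwargs": {
  "commands": [0,0,0,-0.2,-0.05,0,0,0,0,0,-0.2,0,0,0,0,0,0,-0.2,0,0,0]
}}

```text
t: 13.1
tool_pos: [0.5304, 0.0511, 0.0584]
tool_rot: [-0.165, -2.14, 2.14]
contact_force: [-3.2, 1.3, 2.6]
opening: -0.0001
```

Run:
```python
from shut import *
plan(c2w(-.055,.093,.060))
g=grab("g");near("g")
f=g["side"]["frame"][130:250,180:340];cv2.imwrite("pics/g_sz.png",cv2.cvtColor(cv2.resize(f,None,fx=5,fy=5,interpolation=2),cv2.COLOR_RGB2BGR))
```

```text
t 13.1 pos [0.5304 0.0511 0.0584] case [-0.0435  0.0928  0.0584] open -0.0001 F [-3.24  1.27  2.56]
turn [0.0001 0.0001 0.0012] shift cm (now axes) [ 1.15 -0.15 -0.02] (after turn) [ 1.15 -0.16 -0.02]
axes x,y,z [[-0.988, 0.155, 0.0], [-0.0, -0.0, -1.0], [-0.155, -0.988, 0.0]]
top L few 0
top R 100 strip centre x at |y|=98: -0.0322 y -0.099 slope 0.031 xr [-0.0372 -0.0272]
side L 30 strip centre x at |y|=98: -0.0265 y 0.111 slope -0.066 xr [-0.0322 -0.0213]
side R 36 strip centre x at |y|=98: -0.0340 y -0.104 slope 0.050 xr [-0.0389 -0.029 ]
```

View pics/g_sz.png

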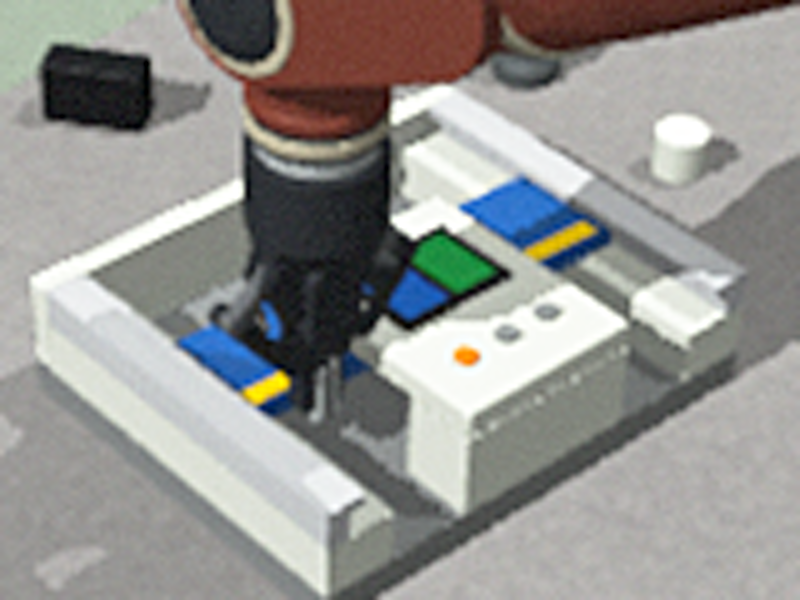

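Left has moved about 11 mm and right about 3 mm, at about 4 N. A little more on the left, then I'll swap ends.

Call:
{"fn": "servo_tool", "kwargs": {
  "commands": [0,0,0,-0.2,-0.05,0,0,0,0,0,-0.2,0,0,0]
}}

```text
t: 13.4
tool_pos: [0.5346, 0.0508, 0.0586]
tool_rot: [-0.166, -2.141, 2.139]
contact_force: [-5.1, 3.3, 2.5]
opening: -0.0002
```

Call:
{"fn": "servo_tool", "kwargs": {
  "commands": [0,0,0,0.8,-1,0,0,0,0,0,0.5,-2.5,0,0,0,0,0,0,-2.5,0,0,0,0,0,0,0,3,0,0,0,0,0,0,4.5,0,0,0,0,0,0,4.5,0,0,0,0,0,0,4.5,0,0,0,0,0,0,2,0,0,0,0,0,0,0,0]
}}

```text
t: 14.3
tool_pos: [0.5014, -0.1409, 0.1272]
tool_rot: [-0.191, -2.143, 2.165]
contact_force: [0.2, -0.9, 0.1]
opening: 0.0001
```

Run:
```python
from shut import *
plan(c2w(-.060,-.092,.059))
```

```text
t 14.3 pos [ 0.5014 -0.1409  0.1272] case [-0.0424 -0.1014  0.1272] open 0.0001 F [ 0.21 -0.85  0.13]
turn [-0.0083  0.0037 -0.0259] shift cm (now axes) [ 1.93  6.76 -1.  ] (after turn) [ 1.76  6.82 -0.94]
axes x,y,z [[-0.988, 0.155, 0.0], [-0.0, 0.0, -1.0], [-0.155, -0.988, 0.0]]
```

Call:
{"fn": "servo_tool", "kwargs": {
  "commands": [-0.008,0.004,-0.026,1.8,1,-0.9,0,0,0,0,0.2,2,0,0,0,0,0,0,2,0,0,0,0,0,0,1.6,0,0,0,0,0,0,0,0,0]
}}

```text
t: 14.8
tool_pos: [0.4875, -0.1292, 0.0619]
tool_rot: [-0.179, -2.14, 2.15]
contact_force: [-0.1, 0.4, -0.6]
opening: 0.0
```

Run:
```python
from shut import *
plan(c2w(-.053,-.092,.059))
grab("h");near("h")
```

```text
t 14.8 pos [ 0.4875 -0.1292  0.0619] case [-0.0579 -0.092   0.0619] open 0.0 F [-0.08  0.38 -0.56]
turn [-0.0035 -0.0006 -0.0109] shift cm (now axes) [-0.49  0.3  -0.  ] (after turn) [-0.49  0.29 -0.  ]
axes x,y,z [[-0.988, 0.155, 0.0], [0.0, 0.0, -1.0], [-0.155, -0.988, 0.0]]
top L 105 strip centre x at |y|=98: -0.0216 y 0.098 slope 0.052 xr [-0.0273 -0.0161]
top R few 0
side L 54 strip centre x at |y|=98: -0.0224 y 0.098 slope 0.050 xr [-0.0277 -0.0166]
side R 15 strip centre x at |y|=98: -0.0319 y -0.090 slope 0.005 xr [-0.0372 -0.0273]
```

Call:
{"fn": "servo_tool", "kwargs": {
  "commands": [-0.003,0,-0.01,-0.3,0.25,0,0,0,0,0,-0.2,0,0,0,0,0,0,-0.2,0,0,0,0,0,0,-0.2,0,0,0,0,0,0,-0.2,0,0,0,0,0,0,-0.2,0,0,0]
}}

```text
t: 15.5
tool_pos: [0.5041, -0.1325, 0.0648]
tool_rot: [-0.173, -2.139, 2.147]
contact_force: [-2.2, 0.1, 0.4]
opening: -0.0002
```

Call:
{"fn": "servo_tool", "kwargs": {
  "commands": [0,0,0,-0.2,0,0,0,0,0,0,-0.2,0,0,0,0,0,0,-0.2,0,0,0,0,0,0,-0.2,0,0,0]
}}

```text
t: 15.9
tool_pos: [0.5121, -0.134, 0.0648]
tool_rot: [-0.171, -2.139, 2.146]
contact_force: [-2.9, -0.8, 0.2]
opening: -0.0002
```

Run:
```python
from shut import *
plan(c2w(-.026,-.092,.059))
```

```text
t 15.9 pos [ 0.5121 -0.134   0.0648] case [-0.0329 -0.0929  0.0648] open -0.0002 F [-2.95 -0.8   0.18]
turn [-0.0032  0.0002 -0.0045] shift cm (now axes) [-0.69  0.58 -0.09] (after turn) [-0.69  0.58 -0.09]
axes x,y,z [[-0.988, 0.155, 0.0], [-0.0, -0.0, -1.0], [-0.155, -0.988, 0.0]]
```

Call:
{"fn": "servo_tool", "kwargs": {
  "commands": [0,0,0,-0.2,0.1,0,0,0,0,0,-0.2,0.1,0,0,0,0,0,-0.2,0,0,0,0,0,0,-0.1,0,0,0]
}}

```text
t: 16.3
tool_pos: [0.5194, -0.1358, 0.0632]
tool_rot: [-0.17, -2.137, 2.147]
contact_force: [-3.6, -2.1, 2.4]
opening: -0.0001
```

Run:
```python
from shut import *
plan(c2w(-.026,-.092,.059))
grab("i");near("i")
```

```text
t 16.3 pos [ 0.5194 -0.1358  0.0632] case [-0.0254 -0.0936  0.0632] open -0.0001 F [-3.63 -2.14  2.38]
turn [-0.0048  0.0006 -0.0034] shift cm (now axes) [ 0.06  0.42 -0.16] (after turn) [ 0.06  0.42 -0.16]
axes x,y,z [[-0.988, 0.155, 0.0], [0.0, 0.0, -1.0], [-0.155, -0.988, -0.0]]
top L 105 strip centre x at |y|=98: -0.0165 y 0.096 slope -0.040 xr [-0.0219 -0.0109]
top R few 0
side L 52 strip centre x at |y|=98: -0.0173 y 0.097 slope -0.037 xr [-0.0223 -0.0123]
side R few 10
```

Call:
{"fn": "servo_tool", "kwargs": {
  "commands": [0,0,0,1,-1,0,0,0,0,0,1,-2.5,0,0,0,0,0,0,-2.5,0,0,0,0,0,0,0,-3,0,0,0,0,0,0,-4.5,0,0,0,0,0,0,-4.5,0,0,0,0,0,0,-4.5,0,0,0,0,0,0,-2,0,0,0,0,0,0,0,0]
}}

```text
t: 17.3
tool_pos: [0.5382, 0.0587, 0.1299]
tool_rot: [-0.208, -2.157, 2.148]
contact_force: [0.1, 0.1, 0.1]
opening: 0.0
```

Run:
```python
from shut import *
plan(c2w(-.043,.092,.060))
```

```text
t 17.3 pos [0.5382 0.0587 0.1299] case [-0.037   0.1015  0.1299] open 0.0 F [0.14 0.13 0.08]
turn [ 0.0069 -0.005  -0.0318] shift cm (now axes) [0.81 6.96 1.  ] (after turn) [0.6  6.99 0.95]
axes x,y,z [[-0.988, 0.155, 0.0], [0.0, 0.0, -1.0], [-0.155, -0.988, -0.0]]
```

Call:
{"fn": "servo_tool", "kwargs": {
  "commands": [0.007,-0.005,-0.032,0.6,1,0.9,0,0,0,0,0.2,2,0,0,0,0,0,0,2,0,0,0,0,0,0,1.7,0,0,0,0,0,0,0.2,0,0]
}}

```text
t: 17.8
tool_pos: [0.5292, 0.0457, 0.0575]
tool_rot: [-0.169, -2.138, 2.139]
contact_force: [0.0, 0.6, 0.4]
opening: 0.0002
```

Run:
```python
from shut import *
plan(c2w(-.036,.092,.060))
```

```text
t 17.8 pos [0.5292 0.0457 0.0575] case [-0.0439  0.0872  0.0575] open 0.0002 F [0.02 0.61 0.42]
turn [-0.0005 -0.0029  0.0009] shift cm (now axes) [-0.78 -0.25 -0.48] (after turn) [-0.79 -0.25 -0.48]
axes x,y,z [[-0.988, 0.155, 0.0], [0.0, 0.0, -1.0], [-0.155, -0.988, 0.0]]
```

Call:
{"fn": "servo_tool", "kwargs": {
  "commands": [0,-0.003,0,-0.5,-0.2,-0.4,0,0,0,0,-0.25,0,0,0,0,0,0,-0.25,0,0,0,0,0,0,-0.25,0,0,0,0,0,0,-0.25,0,0,0,0,0,0,-0.25,0,0,0]
}}

```text
t: 18.4
tool_pos: [0.5481, 0.0446, 0.0606]
tool_rot: [-0.167, -2.137, 2.137]
contact_force: [-1.6, 0.3, -1.5]
opening: 0.0001
```

Call:
{"fn": "servo_tool", "kwargs": {
  "commands": [0,0,0,-0.25,0,0,0,0,0,0,-0.25,0,0,0,0,0,0,-0.25,0,0,0,0,0,0,-0.25,0,0,0]
}}

```text
t: 18.8
tool_pos: [0.5583, 0.0434, 0.0606]
tool_rot: [-0.164, -2.137, 2.137]
contact_force: [-2.6, 1.2, -0.3]
opening: -0.0004
```

Run:
```python
from shut import *
plan(c2w(-.010,.092,.060))
grab("j");near("j")
```

```text
t 18.8 pos [0.5583 0.0434 0.0606] case [-0.0147  0.0895  0.0606] open -0.0004 F [-2.62  1.17 -0.31]
turn [-0.     -0.0023  0.0046] shift cm (now axes) [-0.47  0.06 -0.25] (after turn) [-0.47  0.06 -0.25]
axes x,y,z [[-0.988, 0.155, 0.0], [0.0, 0.0, -1.0], [-0.155, -0.988, -0.0]]
top L few 0
top R 101 strip centre x at |y|=98: -0.0029 y -0.100 slope 0.038 xr [-0.0081  0.0024]
side L 27 strip centre x at |y|=98: 0.0026 y 0.108 slope 0.004 xr [-0.002   0.0068]
side R 36 strip centre x at |y|=98: -0.0047 y -0.104 slope 0.035 xr [-0.0099  0.0008]
```

Call:
{"fn": "servo_tool", "kwargs": {
  "commands": [0,0,0,-0.25,0,0,0,0,0,0,1,-1,0,0,0,0,0,1,-2.5,0,0,0,0,0,0.7,-2.5,0,0,0,0,0,0,0,3,0,0,0,0,0,0,4.5,0,0,0,0,0,0,4.5,0,0,0,0,0,0,4.5,0,0,0,0,0,0,1.2,0,0,0,0,0,0,0,0]
}}

```text
t: 19.9
tool_pos: [0.514, -0.1359, 0.1301]
tool_rot: [-0.189, -2.143, 2.157]
contact_force: [0.0, 0.5, 0.1]
opening: 0.0
```

Run:
```python
from shut import *
plan(c2w(-.031,-.092,.060))
```

```text
t 19.9 pos [ 0.514  -0.1359  0.1301] case [-0.0307 -0.0945  0.1301] open 0.0 F [0.04 0.48 0.09]
turn [-0.0047  0.001  -0.0207] shift cm (now axes) [ 0.17  7.01 -0.28] (after turn) [ 0.03  7.01 -0.25]
axes x,y,z [[-0.988, 0.155, 0.0], [0.0, 0.0, -1.0], [-0.155, -0.988, 0.0]]
```

Call:
{"fn": "servo_tool", "kwargs": {
  "commands": [-0.005,0,-0.02,0.3,1,-0.2,0,0,0,0,0.1,2,0,0,0,0,0,0,2,0,0,0,0,0,0,1.7,0,0,0,0,0,0,0.2,0,0]
}}

```text
t: 20.4
tool_pos: [0.5125, -0.1272, 0.0578]
tool_rot: [-0.16, -2.147, 2.142]
contact_force: [-0.2, -0.2, -0.8]
opening: 0.0
```

Run:
```python
from shut import *
plan(c2w(-.022,-.092,.060))
grab("k");near("k")
```

```text
t 20.4 pos [ 0.5125 -0.1272  0.0578] case [-0.0335 -0.0861  0.0578] open 0.0 F [-0.17 -0.24 -0.77]
turn [ 0.0024  0.0074 -0.0003] shift cm (now axes) [-1.15 -0.23  0.6 ] (after turn) [-1.15 -0.22  0.59]
axes x,y,z [[-0.988, 0.155, 0.0], [-0.0, 0.0, -1.0], [-0.155, -0.988, 0.0]]
top L 104 strip centre x at |y|=98: 0.0057 y 0.097 slope 0.038 xr [0.0002 0.0111]
top R few 0
side L 55 strip centre x at |y|=98: 0.0046 y 0.098 slope 0.052 xr [-0.0008  0.0102]
side R few 8
```

Call:
{"fn": "servo_tool", "kwargs": {
  "commands": [0.002,0.007,0,-0.6,-0.2,0.4,0,0,0,0,-0.3,0,0,0,0,0,0,-0.25,0,0,0,0,0,0,-0.25,0,0,0,0,0,0,-0.25,0,0,0,0,0,0,-0.25,0,0,0]
}}

```text
t: 21.1
tool_pos: [0.5345, -0.135, 0.065]
tool_rot: [-0.171, -2.141, 2.145]
contact_force: [-3.1, -1.4, 0.3]
opening: 0.0001
```

Call:
{"fn": "servo_tool", "kwargs": {
  "commands": [0,0,0,-0.25,0,0,0,0,0,0,-0.25,0,0,0,0,0,0,-0.25,0,0,0,0,0,0,-0.25,0,0,0]
}}

```text
t: 21.5
tool_pos: [0.5444, -0.1368, 0.0651]
tool_rot: [-0.169, -2.14, 2.145]
contact_force: [-1.7, -0.4, 1.1]
opening: 0.0001
```

Run:
```python
from shut import *
plan(c2w(.0025,-.092,.060))
grab("l");near("l")
```

```text
t 21.5 pos [ 0.5444 -0.1368  0.0651] case [-0.0005 -0.0907  0.0651] open 0.0001 F [-1.67 -0.41  1.09]
turn [-0.002   0.001  -0.0028] shift cm (now axes) [-0.3   0.51  0.13] (after turn) [-0.3   0.51  0.13]
axes x,y,z [[-0.988, 0.155, 0.0], [0.0, 0.0, -1.0], [-0.155, -0.988, -0.0]]
top L 105 strip centre x at |y|=98: 0.0106 y 0.097 slope -0.031 xr [0.0052 0.0159]
top R few 0
side L 51 strip centre x at |y|=98: 0.0094 y 0.097 slope -0.016 xr [0.0043 0.0145]
side R few 6
```

Call:
{"fn": "servo_tool", "kwargs": {
  "commands": [0,0,0,-0.25,0.1,0,0,0,0,0,-0.2,0.1,0,0,0,0,0,1,-1,0,0,0,0,0,1,-2.5,0,0,0,0,0,1,-2.5,0,0,0,0,0,0,0,-3,0,0,0,0,0,0,-4.5,0,0,0,0,0,0,-4.5,0,0,0,0,0,0,-4.5,0,0,0,0,0,0,-1,0,0,0,0,0,0,0,0]
}}

```text
t: 22.7
tool_pos: [0.5561, 0.0452, 0.1298]
tool_rot: [-0.203, -2.152, 2.151]
contact_force: [-0.1, -1.1, -0.8]
opening: 0.0
```

Run:
```python
from shut import *
plan(c2w(-.018,.092,.060))
```

```text
t 22.7 pos [0.5561 0.0452 0.1298] case [-0.0172  0.0909  0.1298] open 0.0 F [-0.08 -1.13 -0.76]
turn [ 0.0025 -0.0034 -0.0288] shift cm (now axes) [ 0.29  6.97 -0.09] (after turn) [ 0.08  6.98 -0.11]
axes x,y,z [[-0.988, 0.155, -0.0], [0.0, -0.0, -1.0], [-0.155, -0.988, 0.0]]
```

Call:
{"fn": "servo_tool", "kwargs": {
  "commands": [0.003,-0.003,-0.029,0.3,1,-0.3,0,0,0,0,0.1,2,-0.3,0,0,0,0,0,2,0,0,0,0,0,0,1.7,0,0,0,0,0,0,0.1,0,0]
}}

```text
t: 23.2
tool_pos: [0.5543, 0.0464, 0.0579]
tool_rot: [-0.171, -2.134, 2.137]
contact_force: [-0.2, -0.8, 0.3]
opening: -0.0
```

Run:
```python
from shut import *
plan(c2w(-.007,.092,.060))
grab("m");near("m")
```

```text
t 23.2 pos [0.5543 0.0464 0.0579] case [-0.0192  0.0919  0.0579] open -0.0 F [-0.18 -0.79  0.27]
turn [-0.0015 -0.0067  0.0023] shift cm (now axes) [-1.21 -0.21 -0.02] (after turn) [-1.22 -0.21 -0.01]
axes x,y,z [[-0.988, 0.155, 0.0], [0.0, 0.0, -1.0], [-0.155, -0.988, 0.0]]
top L few 0
top R 104 strip centre x at |y|=98: 0.0218 y -0.100 slope -0.061 xr [0.0161 0.0275]
side L 27 strip centre x at |y|=98: 0.0100 y 0.110 slope -0.057 xr [0.005 0.015]
side R 39 strip centre x at |y|=98: 0.0205 y -0.103 slope -0.058 xr [0.0145 0.0256]
```

Call:
{"fn": "servo_tool", "kwargs": {
  "commands": [-0.001,-0.007,0.002,-0.6,-0.2,0,0,0,0,0,-0.3,0,0,0,0,0,0,-0.25,0,0,0,0,0,0,-0.25,0,0,0,0,0,0,-0.25,0,0,0,0,0,0,-0.25,0,0,0]
}}

```text
t: 23.9
tool_pos: [0.5771, 0.0426, 0.0656]
tool_rot: [-0.173, -2.143, 2.142]
contact_force: [-1.8, 0.6, -1.0]
opening: 0.0002
```

Call:
{"fn": "servo_tool", "kwargs": {
  "commands": [0,0,0,-0.25,0,0,0,0,0,0,-0.25,0,0,0,0,0,0,-0.25,0,0,0,0,0,0,-0.25,0,0,0]
}}

```text
t: 24.3
tool_pos: [0.5872, 0.0414, 0.0657]
tool_rot: [-0.171, -2.143, 2.141]
contact_force: [-2.8, 1.0, 0.0]
opening: -0.0005
```

Run:
```python
from shut import *
plan(c2w(.0175,.092,.060))
grab("n");near("n")
```

```text
t 24.3 pos [0.5872 0.0414 0.0657] case [0.0141 0.092  0.0657] open -0.0005 F [-2.84  0.99  0.  ]
turn [ 0.0011  0.0002 -0.0034] shift cm (now axes) [-0.34  0.57  0.  ] (after turn) [-0.34  0.57  0.  ]
axes x,y,z [[-0.988, 0.155, 0.0], [-0.0, -0.0, -1.0], [-0.155, -0.988, 0.0]]
top L few 0
top R 101 strip centre x at |y|=98: 0.0268 y -0.099 slope 0.021 xr [0.0218 0.0319]
side L 27 strip centre x at |y|=98: 0.0307 y 0.111 slope 0.067 xr [0.0255 0.036 ]
side R 30 strip centre x at |y|=98: 0.0256 y -0.102 slope 0.038 xr [0.0214 0.0297]
```

Call:
{"fn": "servo_tool", "kwargs": {
  "commands": [0,0,0,-0.25,0.1,0,0,0,0,0,-0.2,0.1,0,0,0,0,0,1,-1,0,0,0,0,0,1,-2.5,0,0,0,0,0,0.7,-2.5,0,0,0,0,0,0,0,3,0,0,0,0,0,0,4.5,0,0,0,0,0,0,4.5,0,0,0,0,0,0,4.5,0,0,0,0,0,0,1.2,0,0,0,0,0,0,0,0]
}}

```text
t: 25.5
tool_pos: [0.5452, -0.1392, 0.1308]
tool_rot: [-0.196, -2.147, 2.164]
contact_force: [-0.3, -0.2, 1.1]
opening: -0.0
```

Run:
```python
from shut import *
plan(c2w(-.002,-.092,.060))
```

```text
t 25.5 pos [ 0.5452 -0.1392  0.1308] case [ 0.0006 -0.0929  0.1308] open -0.0 F [-0.32 -0.2   1.06]
turn [-0.0054  0.0031 -0.0295] shift cm (now axes) [ 0.47  7.07 -0.13] (after turn) [ 0.26  7.08 -0.09]
axes x,y,z [[-0.988, 0.155, -0.0], [0.0, 0.0, -1.0], [-0.155, -0.988, 0.0]]
```

Call:
{"fn": "servo_tool", "kwargs": {
  "commands": [-0.005,0.003,-0.029,0.6,1,0.2,0,0,0,0,0.1,2,0.2,0,0,0,0,0,2,0,0,0,0,0,0,1.7,0,0,0,0,0,0,0.2,0,0]
}}

```text
t: 26.0
tool_pos: [0.5391, -0.1371, 0.0579]
tool_rot: [-0.159, -2.144, 2.141]
contact_force: [-1.0, 0.4, 1.0]
opening: -0.0
```

Run:
```python
from shut import *
plan(c2w(.008,-.092,.060))
grab("o");near("o")
```

```text
t 26.0 pos [ 0.5391 -0.1371  0.0579] case [-0.0058 -0.0918  0.0579] open -0.0 F [-0.97  0.43  1.01]
turn [0.0011 0.0057 0.0022] shift cm (now axes) [-1.37 -0.22  0.03] (after turn) [-1.38 -0.21  0.02]
axes x,y,z [[-0.988, 0.155, -0.0], [0.0, -0.0, -1.0], [-0.155, -0.988, 0.0]]
top L 103 strip centre x at |y|=98: 0.0364 y 0.098 slope 0.043 xr [0.0309 0.0419]
top R few 0
side L 49 strip centre x at |y|=98: 0.0353 y 0.098 slope 0.047 xr [0.0303 0.0412]
side R few 13
```

Call:
{"fn": "servo_tool", "kwargs": {
  "commands": [0.001,0.005,0.002,-0.6,-0.1,0,0,0,0,0,-0.3,0.1,0,0,0,0,0,-0.25,0,0,0,0,0,0,-0.25,0,0,0,0,0,0,-0.25,0,0,0,0,0,0,-0.25,0,0,0]
}}

```text
t: 26.7
tool_pos: [0.562, -0.1406, 0.0633]
tool_rot: [-0.171, -2.141, 2.146]
contact_force: [-2.1, -0.8, 0.7]
opening: 0.0001
```

Call:
{"fn": "servo_tool", "kwargs": {
  "commands": [0,0,0,-0.25,0,0,0,0,0,0,-0.25,0,0,0,0,0,0,-0.25,0,0,0,0,0,0,-0.2,0,0,0]
}}

```text
t: 27.1
tool_pos: [0.5713, -0.1424, 0.0633]
tool_rot: [-0.168, -2.14, 2.145]
contact_force: [-3.0, -0.8, 1.3]
opening: 0.0001
```

Run:
```python
from shut import *
plan(c2w(.029,-.092,.060))
grab("p");near("p")
```

```text
t 27.1 pos [ 0.5713 -0.1424  0.0633] case [ 0.0269 -0.0921  0.0633] open 0.0001 F [-3.04 -0.82  1.29]
turn [-0.0023  0.0015 -0.003 ] shift cm (now axes) [-0.21  0.33 -0.01] (after turn) [-0.21  0.33 -0.01]
axes x,y,z [[-0.988, 0.155, 0.0], [0.0, 0.0, -1.0], [-0.155, -0.988, 0.0]]
top L 102 strip centre x at |y|=98: 0.0403 y 0.098 slope -0.016 xr [0.0351 0.0456]
top R few 0
side L 48 strip centre x at |y|=98: 0.0394 y 0.097 slope -0.057 xr [0.0342 0.0445]
side R few 10
```

Gentle single steps to find the right end's stop.

Call:
{"fn": "servo_tool", "kwargs": {
  "commands": [0,0,0,-0.15,0.1,0,0,0,0,0,-0.1,0.1,0,0]
}}

```text
t: 27.4
tool_pos: [0.5738, -0.1427, 0.0617]
tool_rot: [-0.168, -2.14, 2.145]
contact_force: [-6.3, 1.5, 5.5]
opening: -0.0
```

Call:
{"fn": "servo_tool", "kwargs": {
  "commands": [0,0,0,-0.1,0,0,0]
}}

```text
t: 27.5
tool_pos: [0.5738, -0.1426, 0.0616]
tool_rot: [-0.164, -2.139, 2.143]
contact_force: [-7.5, 1.1, 4.5]
opening: -0.0
```

Call:
{"fn": "servo_tool", "kwargs": {
  "commands": [0,0,0,-0.1,0,0,0]
}}

```text
t: 27.6
tool_pos: [0.5738, -0.1426, 0.0616]
tool_rot: [-0.16, -2.138, 2.141]
contact_force: [-7.1, 0.9, 5.7]
opening: -0.0004
```

The right end has stopped at TCP x of about 29.3 mm, matching home, with the force at 7 N. Back to the left.

Call:
{"fn": "servo_tool", "kwargs": {
  "commands": [0,0,0,1,-1,0,0,0,0,0,1,-2.5,0,0,0,0,0,0.7,-2.5,0,0,0,0,0,0,0,-3,0,0,0,0,0,0,-4.5,0,0,0,0,0,0,-4.5,0,0,0,0,0,0,-4.5,0,0,0,0,0,0,-1,0,0,0,0,0,0,0,0]
}}

```text
t: 28.5
tool_pos: [0.5826, 0.0395, 0.1275]
tool_rot: [-0.192, -2.149, 2.148]
contact_force: [0.4, -0.5, -0.1]
opening: 0.0003
```

Run:
```python
from shut import *
plan(c2w(.010,.092,.060))
```

```text
t 28.5 pos [0.5826 0.0395 0.1275] case [0.0098 0.0894 0.1275] open 0.0003 F [ 0.39 -0.48 -0.11]
turn [ 0.0016 -0.0022 -0.0204] shift cm (now axes) [ 0.12  6.74 -0.25] (after turn) [-0.02  6.75 -0.26]
axes x,y,z [[-0.988, 0.155, 0.0], [-0.0, -0.0, -1.0], [-0.155, -0.988, 0.0]]
```

Call:
{"fn": "servo_tool", "kwargs": {
  "commands": [0.002,-0.002,-0.02,0.3,1,-0.4,0,0,0,0,0.1,2,-0.2,0,0,0,0,0,2,0,0,0,0,0,0,1.5,0,0,0,0,0,0,0.1,0,0]
}}

```text
t: 29.0
tool_pos: [0.5805, 0.0416, 0.0577]
tool_rot: [-0.173, -2.136, 2.139]
contact_force: [1.0, 0.2, -0.9]
opening: -0.0
```

Run:
```python
from shut import *
plan(c2w(.021,.092,.060))
grab("q");near("q")
```

```text
t 29.0 pos [0.5805 0.0416 0.0577] case [0.0075 0.0912 0.0577] open -0.0 F [ 0.95  0.16 -0.87]
turn [-0.0012 -0.0056 -0.0002] shift cm (now axes) [-1.35 -0.23 -0.09] (after turn) [-1.35 -0.23 -0.08]
axes x,y,z [[-0.988, 0.155, -0.0], [0.0, 0.0, -1.0], [-0.155, -0.988, -0.0]]
top L few 0
top R 103 strip centre x at |y|=98: 0.0464 y -0.099 slope -0.030 xr [0.0411 0.0519]
side L 26 strip centre x at |y|=98: 0.0394 y 0.110 slope -0.070 xr [0.0342 0.0446]
side R 37 strip centre x at |y|=98: 0.0457 y -0.098 slope 0.021 xr [0.0405 0.0501]
```

Call:
{"fn": "servo_tool", "kwargs": {
  "commands": [0,-0.005,0,-0.6,-0.1,0,0,0,0,0,-0.3,0.1,0,0,0,0,0,-0.2,0,0,0,0,0,0,-0.2,0,0,0,0,0,0,-0.2,0,0,0,0,0,0,-0.2,0,0,0]
}}

```text
t: 29.7
tool_pos: [0.6014, 0.0386, 0.0634]
tool_rot: [-0.174, -2.142, 2.143]
contact_force: [-3.0, 1.1, 2.0]
opening: 0.0002
```

Run:
```python
from shut import *
plan(c2w(.029,.092,.060))
```

```text
t 29.7 pos [0.6014 0.0386 0.0634] case [0.0285 0.0915 0.0634] open 0.0002 F [-2.98  1.14  2.01]
turn [ 0.0001 -0.0005 -0.0058] shift cm (now axes) [-0.04  0.34 -0.05] (after turn) [-0.05  0.34 -0.05]
axes x,y,z [[-0.988, 0.155, 0.0], [0.0, 0.0, -1.0], [-0.155, -0.988, 0.0]]
```

Call:
{"fn": "servo_tool", "kwargs": {
  "commands": [0,0,0,-0.1,0.1,0,0,0,0,0,-0.1,0.05,0,0]
}}

```text
t: 29.9
tool_pos: [0.6029, 0.0387, 0.0622]
tool_rot: [-0.171, -2.142, 2.142]
contact_force: [-3.7, 1.7, 1.5]
opening: -0.0002
```

Call:
{"fn": "servo_tool", "kwargs": {
  "commands": [0,0,0,-0.1,0,0,0,0,0,0,-0.1,0,0,0]
}}

```text
t: 30.1
tool_pos: [0.6036, 0.0386, 0.0622]
tool_rot: [-0.166, -2.14, 2.14]
contact_force: [-8.7, 1.2, 6.5]
opening: 0.0002
```

Call:
{"fn": "servo_tool", "kwargs": {
  "commands": [0,0,0,-0.15,0,0,0]
}}

```text
t: 30.2
tool_pos: [0.6036, 0.0386, 0.0622]
tool_rot: [-0.161, -2.138, 2.138]
contact_force: [-9.8, 2.0, 7.0]
opening: 0.0001
```

Run:
```python
from shut import *
plan(c2w(.029,.092,.060))
grab("r");near("r")
```

```text
t 30.2 pos [0.6036 0.0386 0.0622] case [0.0307 0.0918 0.0622] open 0.0001 F [-9.77  1.99  7.02]
turn [-0.0005  0.0002  0.0047] shift cm (now axes) [ 0.17  0.22 -0.02] (after turn) [ 0.17  0.22 -0.02]
axes x,y,z [[-0.988, 0.155, 0.0], [0.0, 0.0, -1.0], [-0.155, -0.988, 0.0]]
top L few 0
top R 99 strip centre x at |y|=98: 0.0480 y -0.098 slope -0.003 xr [0.0428 0.0529]
side L 27 strip centre x at |y|=98: 0.0476 y 0.109 slope -0.041 xr [0.0424 0.0521]
side R 31 strip centre x at |y|=98: 0.0467 y -0.100 slope 0.063 xr [0.0422 0.0503]
```

The left end is at its stop, with the force rising to 10 N and no further motion. I'm retreating and looking with the arm clear.

Call:
{"fn": "servo_tool", "kwargs": {
  "commands": [0,0,0,1,-1,0,0,0,0,0,1,-2.5,0,0,0,0,0,0.7,-2.5,0,0,0,0,0,0,0,3,0,0,0,0,0,0,4.5,0,0,0,0,0,0,4.5,0,0,0,0,0,0,4.5,0,0,0,0,0,0,1.2,0,0,0,0,0,0,0,0]
}}

```text
t: 31.2
tool_pos: [0.556, -0.1399, 0.1283]
tool_rot: [-0.185, -2.144, 2.158]
contact_force: [-0.2, 0.1, 1.0]
opening: -0.0001
```

Run:
```python
from shut import *
plan(c2w(.015,-.092,.060))
g=grab("s");near("s")
f=g["side"]["frame"][130:250,180:340];cv2.imwrite("pics/s_sz.png",cv2.cvtColor(cv2.resize(f,None,fx=5,fy=5,interpolation=2),cv2.COLOR_RGB2BGR))
```

```text
t 31.2 pos [ 0.556  -0.1399  0.1283] case [ 0.0114 -0.0919  0.1283] open -0.0001 F [-0.25  0.12  0.97]
turn [-0.0051  0.0034 -0.02  ] shift cm (now axes) [-0.22  6.84 -0.03] (after turn) [-0.36  6.83  0.01]
axes x,y,z [[-0.988, 0.155, -0.0], [0.0, 0.0, -1.0], [-0.155, -0.988, 0.0]]
top L 96 strip centre x at |y|=98: 0.0478 y 0.096 slope 0.009 xr [0.0426 0.0531]
top R few 0
side L 48 strip centre x at |y|=98: 0.0471 y 0.097 slope 0.011 xr [0.0425 0.0517]
side R 31 strip centre x at |y|=98: 0.0467 y -0.100 slope 0.063 xr [0.0422 0.0503]
```

View pics/s_sz.png

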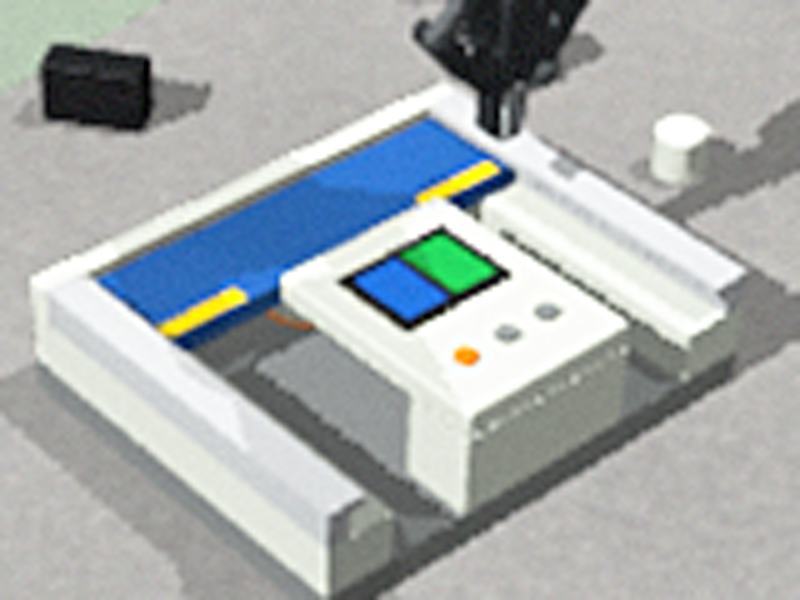

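The shutter lies along the far wall with both yellow strips in line, at crop (200,315) and (455,183). As a final check I'll give the right end one more light push.

Call:
{"fn": "servo_tool", "kwargs": {
  "commands": [-0.005,0.003,-0.02,0.2,1,0.1,0,0,0,0,0.1,2,0.1,0,0,0,0,0,2,0,0,0,0,0,0,1.3,0,0,0,0,0,0,0,0,0]
}}

```text
t: 31.8
tool_pos: [0.5542, -0.1329, 0.0608]
tool_rot: [-0.151, -2.148, 2.142]
contact_force: [-0.8, 0.2, -0.4]
opening: -0.0001
```

Run:
```python
from shut import *
plan(c2w(.028,-.092,.062))
```

```text
t 31.8 pos [ 0.5542 -0.1329  0.0608] case [ 0.0085 -0.0853  0.0608] open -0.0001 F [-0.81  0.21 -0.38]
turn [0.0026 0.0114 0.0036] shift cm (now axes) [-1.94 -0.13  0.69] (after turn) [-1.95 -0.12  0.67]
axes x,y,z [[-0.988, 0.155, 0.0], [-0.0, 0.0, -1.0], [-0.155, -0.988, 0.0]]
```

Call:
{"fn": "servo_tool", "kwargs": {
  "commands": [0.002,0.011,0.003,-0.6,0.1,0.5,0,0,0,0,-0.5,0.1,0,0,0,0,0,-0.3,0.1,0,0,0,0,0,-0.2,0,0,0,0,0,0,-0.2,0,0,0]
}}

```text
t: 32.3
tool_pos: [0.5748, -0.1407, 0.0598]
tool_rot: [-0.169, -2.142, 2.143]
contact_force: [-0.6, -0.1, -0.1]
opening: 0.0002
```

Call:
{"fn": "servo_tool", "kwargs": {
  "commands": [0,0,0,-0.15,0,0,0,0,0,0,-0.15,0,0,0]
}}

```text
t: 32.5
tool_pos: [0.5754, -0.1408, 0.06]
tool_rot: [-0.16, -2.139, 2.138]
contact_force: [-8.2, 1.5, 4.5]
opening: -0.0
```

Call:
{"fn": "servo_tool", "kwargs": {
  "commands": [0,0,0,-0.15,0,0,0]
}}

```text
t: 32.6
tool_pos: [0.5754, -0.1408, 0.06]
tool_rot: [-0.155, -2.138, 2.136]
contact_force: [-6.7, 1.1, 3.9]
opening: 0.0002
```

Run:
```python
from shut import *
plan(c2w(.028,-.092,.062))
```

```text
t 32.6 pos [ 0.5754 -0.1408  0.06  ] case [ 0.0306 -0.0898  0.06  ] open 0.0002 F [-6.71  1.1   3.92]
turn [0.0002 0.0014 0.0096] shift cm (now axes) [ 0.27 -0.19  0.22] (after turn) [ 0.26 -0.2   0.22]
axes x,y,z [[-0.988, 0.155, 0.0], [0.0, 0.0, -1.0], [-0.155, -0.988, 0.0]]
```

Both ends now stop at the same TCP x (30.6 and 30.7 mm). Retreating clear.

Call:
{"fn": "servo_tool", "kwargs": {
  "commands": [0,0,0,1,0,0,0,0,0,0,1,-2,0,0,0,0,0,1,-4,0,0,0,0,0,2,-4,2,0,0,0,0,3,-3,4,0,0,0,0,3,0,4,0,0,0,0,3,0,4,0,0,0,0,0,0,0,0,0,0,0,0,0,0,0,0,0,0,0,0,0,0]
}}

```text
t: 33.6
tool_pos: [0.4149, -0.2567, 0.194]
tool_rot: [-0.162, -2.134, 2.148]
contact_force: [-0.8, 0.0, -0.3]
opening: -0.0002
```

Run:
```python
from shut import *
plan(c2w(.028,-.092,.062))
g=grab("t");near("t")
# far gap: blue far edge vs wall, in case frame
d=g["top"];hsv=cv2.cvtColor(d["frame"],cv2.COLOR_RGB2HSV).astype(int)
m=blue(hsv[...,0],hsv[...,1],hsv[...,2]);v,u=np.nonzero(m);P=np.array([w2c(onz(d,a,b,.071)) for a,b in zip(u,v)])
for y in(-.12,-.09,-.05,0,.05,.09,.12):
    k=(abs(P[:,1]-y)<.008)&(abs(P[:,0])<.13)
    if k.any(): print(y,"far edge %.4f"%P[k,0].max(),"near %.4f"%P[k,0].min())
```

```text
t 33.6 pos [ 0.4149 -0.2567  0.194 ] case [-0.1099 -0.2292  0.194 ] open -0.0002 F [-0.75  0.   -0.25]
turn [-0.0067  0.0024  0.0014] shift cm (now axes) [-13.84  13.09 -13.78] (after turn) [-13.79  13.2  -13.72]
axes x,y,z [[-0.988, 0.155, 0.0], [0.0, 0.0, -1.0], [-0.155, -0.988, 0.0]]
top L 101 strip centre x at |y|=98: 0.0478 y 0.097 slope 0.007 xr [0.0426 0.0531]
top R 104 strip centre x at |y|=98: 0.0477 y -0.098 slope 0.004 xr [0.0423 0.0529]
side L 50 strip centre x at |y|=98: 0.0468 y 0.097 slope -0.000 xr [0.0411 0.0517]
side R 31 strip centre x at |y|=98: 0.0464 y -0.100 slope 0.036 xr [0.0422 0.0501]
-0.12 far edge 0.1105 near 0.0569
-0.09 far edge 0.1102 near 0.0571
-0.05 far edge 0.1104 near 0.0392
0 far edge 0.1102 near -0.0501
0.05 far edge 0.1103 near 0.0396
0.09 far edge 0.1101 near 0.0569
0.12 far edge 0.1098 near 0.0567
```

View pics/t_top.png

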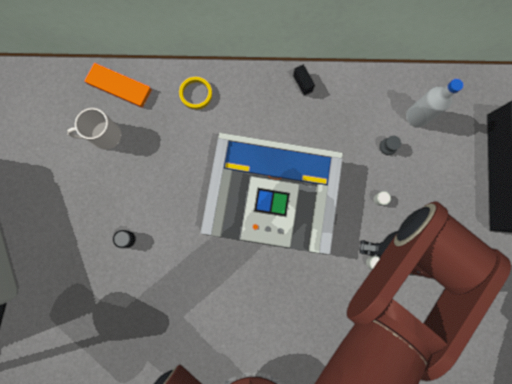

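View pics/t_side.png

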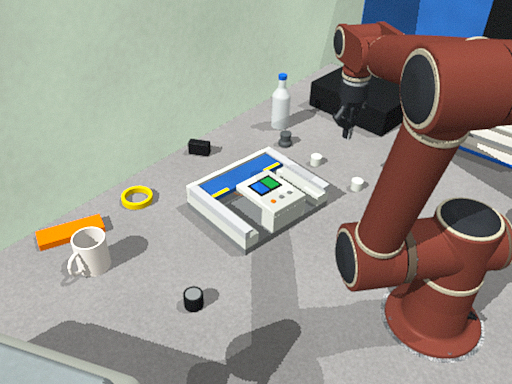

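The top view shows the shutter along the far wall with its strips at (238,167) and (314,179). Its far edge measures x = 110 mm at every y, which is home. The other objects haven't moved and the arm is free, so I'm handing in.

Run:
```python
from h import *
print(ticket.finish_job())
```

```text
the job is handed in; nothing more can be done
None
```

The white puck (the largest of the three) is upright on the socket floor, and the blue shutter is closed with both ends home. I handed the job in at about 33.7 s; no verdict was reported.

- **Puck:** It went down gently and met the floor at about 10 N. The tool was then exactly 12 mm higher than at the grasp, which matches the socket floor. After release its top measured about 50 mm high against 52 mm expected.
- **Shutter:** I pushed left and right in turn, three or four times at each end. It slid at 2–5 N, and readings stayed near 12 N or less against the stop, well under the 30 N limit. At the end both ends stopped at the same place (tool at x = 30.6 and 30.7 mm). In the top view the far edge lies at x = 110 mm along its whole length, which is fully home.
- **Other objects:** The black puck and the other objects look unmoved in the last pictures. The gripper is clear of everything, with the force reading at noise level.

**Disagreements:**
- My two estimates of the socket centre, from the painted ring and from the case outline, differed by about 1.5 mm.
- My two-view heights for the puck top came out at 35–37 mm, while depth readings gave about 41–42 mm (40 mm expected).
- The side camera put the shutter strips about 1 mm lower in x than the top camera.

After the shutter closed, the puck was hidden, so I did not see it again.

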